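# Seat the texture roller in its slotted frame

### The job

Take the wooden texture roller off its dowel rest and put it back into the roller frame: lower its steel axle into both open slots at once, push it down past the spring catches and on until both ends rest on the seats at the bottom, level. How deep the seats are set is not known beforehand, so feel for them; bed the roller there with a steady downward push of about 15 N for half a second, never over 25 N, then let go without letting it drop. Leave the other things on the table where they are.

Things in the scene. Friction and masses are not known exactly. Their poses are not given: they have to be found in the camera images.
- roller_centre (a point): Centre of the texture roller: pale wooden cylinder, 46 mm diameter, 136 mm long, with ring grooves, on a steel axle of 10 mm diameter whose plain ends stand out 32 mm at each side (200 mm overall); about 0.45 kg. Its own y axis runs along the axle. It starts level on the dowel rest, centre 53 mm above the table.
- roller: The same roller; origin at its centre, y along the axle. On the rest the middle 70 mm of its length is free on both sides and below, to grip across the wood from above. It may be turned any way about its axle, and goes into the frame either way round.
- axle_end_a (a point): Point on the axle's centre line 95 mm from the roller's centre, towards its own +y.
- axle_end_b (a point): Point on the axle's centre line 95 mm from the roller's centre, towards its own -y.
- frame_origin (a point): Centre of the underside of the roller frame (fixed on the table, z up): plywood board 150 x 220 x 12 mm with two upright aluminium cheeks, 12 mm thick, middles at y = +81 and -81 mm, 150 mm free between them. The seated axle lies along the frame's y axis at x = 0, roller centre within 9 mm of y = 0.
- frame: The same frame, same origin. Each cheek has a slot 13 mm wide at x = 0, open at the top. Below the catches each slot has a brass seat; both seats are at one height, held stiffly by an adjustment that differs every time: the seated axle's centre is anywhere from 48 to 76 mm above the underside.
- slot_a (a point): Middle of the +y cheek's slot, 100 mm above the frame's underside, where the parallel part begins; the rounded cheek tops (radius 13 mm, 113 mm high) lead in to it.
- slot_b (a point): The same at the -y cheek.
- catch_line (a point): On the frame's z axis, 87 mm above its underside, level with the catches: two spring balls in each slot standing 3.5 mm into it from both sides. Passing all four takes a push of some 9 to 14 N. Once the axle's centre is under 80 mm it is clear of them and runs free.
- rest: Wooden dowel rest, fixed on the table: board 100 x 150 x 10 mm with two saddles at y = +48 and -48 mm (20 mm thick), each of two dowels, tops 39 mm high. Origin at the centre of its underside; the roller lies along its y axis.
- pinch_pot: Bystander, to be left alone: brown clay pinch pot, 82x79x49 mm; origin at the centre of its underside.
- stamp_0: Bystander, to be left alone: block stamp, darker wood, 26x26x52 mm; origin at the centre of its underside.
- slip_tray: Bystander, to be left alone: small white tray, 65x99x28 mm; origin at the centre of its underside.
- tape_1: Bystander, to be left alone: roll of tape lying flat, 96x95x25 mm; origin at the centre of its underside.
- rib_wood: Bystander, to be left alone: kidney-shaped wooden rib, 48x96x8 mm; origin at the centre of its underside.
- stamp_1: Bystander, to be left alone: block stamp, pale wood, 26x26x52 mm; origin at the centre of its underside.

How it is judged:
By the outcome, as a careful person would: the job done as asked, in the order asked, and still so for the second after the job is handed in, with the robot touching nothing.
It also fails if it takes over 50 s, if anything falls off the work surface, if the arm or the gripper's body presses on something with over 40 N, if the wrist force passes 120 N, or if a joint passes its speed limit or range.

### The arm

A 6-joint arm with a two-finger parallel gripper is mounted at the origin on a cart in front of the work surface, level with it; the furniture and walls round the work are solid. World frame = base frame: x ahead of the robot, y to its left, z up, the work surface at z = 0. Lengths are in m, angles in rad, forces in N, time in s.
With the tool pointing down it reaches from about 0.325 to 0.775 m from the base axis. Payload 5.5 kg.
Tool frame: the origin (TCP) lies at the very end of the fingers, on their centre line; the grasp point (between the pads) lies 19 mm behind it; z points along the fingers, x is the direction in which the jaws open and shut, and the axes are right-handed (so a half turn about z gives the same grasp; the last joint's range is limited). The gripper opens to 88 mm and grips with 3 to 60 N. Pads are 20 mm wide; open, the fingers measure 115 mm over their backs; the gripper's body (75 mm by 178 mm) begins 61 mm behind the grasp point.
Start: joints at [1.081, 0.091, 1.231, -0, 1.82, -0.057], TCP at [0.252, 0.545, 0.187] pointing down, gripper open.
Joint ranges: [-2.87, 2.87], [-0.86, 2.18], [0.17, 2.46], [-1.51, 4.65], [0.06, 2.69], [-2.65, 2.65]. Speed limits (rad/s): [2.57, 2.57, 3.01, 3.14, 3.14, 3.14].

### API

Orientations are given as a unit quaternion [x, y, z, w].
In Python, from plant import robot gives the robot as it stands.
- The arm moves only by the tool move_arm, never from a script. Its argument "targets" is one flat list of numbers, 4 for each row, row after row: the shift along the world's x, y, z in mm, then the turn about the world's z in rad. In form: [x, y, z, roll, x, y, z, roll, ...]. A call has 1 to 5 rows; each row shifts and turns the commanded pose from where the row before left it; what a row does not reach is not made up. A row lasts 1/8 s, in which the tool goes at most 62.5 mm and 10.7 degrees, less where a joint would pass 70% of its speed; a pose out of reach is approached as far as the arm can. A call is refused whole if a number of a shift passes 62.5 or a number of a turn 0.188, either way. A call with a gripper value outside its range is refused whole. "claw" is the finger opening in mm, from 0 to 87.8, set as the call begins (left out, the last holds). The fingers move at their own pace and stop on an object; the grip force is fixed at half the most. Time passes only in rows, so rows that do not move let the fingers close. It gives the time, the measured TCP pose, the force and the opening at its end, in the units of the state.
- robot.get_state(): the state, without advancing time (a new reading comes with each control period).
- robot.get_image(name): name is "scene" or "top" or "wrist"; returns the picture (400x640x3 uint8, red, green, blue); there is no depth.
- robot.camera_params(name): a dict with "fx", "fy", "cx", "cy" (pixels), "rvec" (rotation vector, rad) and "tvec" (3), from world to camera coordinates, as OpenCV has them. Camera axes: x right, y down, z forward; pixel columns grow to the right and rows downward; lengths in m; the calibration is good to about 2 mm. The wrist camera is an equidistant fisheye: a pixel r from the principal point sees the ray r / f radians off the axis. A picture is of the moment at which its call begins: read the wrist's pose just before it. camera_params takes no time and is no camera call; for the wrist camera it gives the pose at the moment of the call.
- robot.finish_job(): hands the job in, once; it reports no verdict.
Trained networks look in the newest picture that a camera, given by its name, has taken for a name from the list of things; names that differ only in an ending like _2 or _b are one class to them, and where a whole thing is asked for, a point or a joint stands for the part that bears it (a point fixed in the world has none). Each returns a list of dicts, best first, with "confidence" (0 to 1); they miss things now and then, are a little off and sometimes report something else, mostly with a low value. They report only what shows in the picture. A call takes as long as a camera call.
- robot.outline_of(label, camera): "region" (400x640 bool, what is visible of it).
- robot.mark_of(label, camera): "xyz" ([x, y, z] in m, in world coordinates, good to about 4 mm: a listed point, or the origin of a listed thing).
The state is a dict: "clock": time; "qpos": joint angles; "joint_vel": joint speeds; "effort": joint torques, N m; "position": TCP position; "tcp_rot": TCP orientation; "ft_force": force on the tool from outside, world axes, zero at the start; "moment": the same for the moment, N m; "gripper_width": finger opening in m.
Only numpy, scipy, OpenCV 4.12 (cv2) and the standard library are available. Lean on these libraries where they do the work, as an engineer would, in place of code of your own. Each camera call takes 0.05 s, during which the arm holds its last target.

## Working session

There is one attempt and no reset: what is moved stays moved. The work goes in short steps, Python scripts to look and compute and a tool call to move; the robot and the scene stay as the last step left them, time stands still between calls to the robot, and variables do not carry over. Pictures are saved under pics/ and viewed, and the job is handed in when it is done.

Besides the shell and the picture viewer there is one more tool, called after "Emit:" by a JSON object that holds its "fn" and its "kwargs", one argument or row to a line. move_arm: Moves the arm, as the interface text tells. Its arguments: {"type":"object","properties":{"targets":{"type":"array","items":{"type":"number"}},"claw":{"type":"number"}},"required":["targets"]}

```bash
mkdir -p pics; ls
python3 - <<'E'
from plant import robot
import cv2,numpy as np
for c in ["scene","top","wrist"]:
    im=robot.get_image(c); cv2.imwrite(f"pics/{c}0.png",im[:,:,::-1])
for l in ["roller_centre","axle_end_a","axle_end_b","frame_origin","slot_a","slot_b","catch_line","rest"]:
    for c in ["scene","top"]:
        r=robot.mark_of(l,c); print(l,c,[(np.round(d["xyz"],4).tolist(),round(d["confidence"],2)) for d in r[:4]])
s=robot.get_state(); print(s)
E
```

```text
pics
roller_centre scene [([0.5172, -0.2138, 0.0537], 0.64)]
roller_centre top [([0.5205, -0.22, 0.0574], 0.68)]
axle_end_a scene [([0.5333, -0.3075, 0.058], 0.8), ([0.5014, -0.1217, 0.0521], 0.77)]
axle_end_a top [([0.499, -0.1213, 0.0557], 0.83), ([0.5313, -0.3036, 0.0521], 0.62), ([0.7469, 0.3049, 0.0039], 0.5)]
axle_end_b scene [([0.5333, -0.3075, 0.058], 0.8), ([0.5014, -0.1217, 0.0521], 0.77)]
axle_end_b top [([0.499, -0.1213, 0.0557], 0.83), ([0.5313, -0.3036, 0.0521], 0.62), ([0.7469, 0.3049, 0.0039], 0.5)]
frame_origin scene [([0.5227, 0.1223, 0.0022], 0.75), ([0.3531, 0.2946, 0.0016], 0.7), ([0.774, 0.2057, 0.0011], 0.26)]
frame_origin top [([0.5211, 0.125, -0.0019], 0.97), ([0.5302, -0.3039, 0.0465], 0.56)]
slot_a scene [([0.5059, 0.0441, 0.1008], 0.9), ([0.5388, 0.1993, 0.1026], 0.59)]
slot_a top [([0.5244, 0.1241, 0.089], 0.69), ([0.5043, 0.0399, 0.0997], 0.68), ([0.7468, 0.3093, 0.0014], 0.62), ([0.5367, 0.2018, 0.1007], 0.6)]
slot_b scene [([0.5059, 0.0441, 0.1008], 0.9), ([0.5388, 0.1993, 0.1026], 0.59)]
slot_b top [([0.5244, 0.1241, 0.089], 0.69), ([0.5043, 0.0399, 0
[... 289 characters left out ...]
.2073, -0.0012], 0.7)]
{'clock': 0.95, 'qpos': array([ 1.08130270e+00,  9.10833906e-02,  1.23068226e+00, -1.16362437e-05,
        1.81980081e+00, -5.67034719e-02]), 'joint_vel': array([-0.00046414, -0.00041202, -0.00042275, -0.00068207,  0.00031079,
        0.00012009]), 'effort': array([ 1.04379818e-03, -4.46211290e+01, -4.06509125e+01,  6.98645879e-02,
        1.98116968e-02,  5.75770642e-06]), 'position': array([0.2516593 , 0.54469224, 0.18735119]), 'tcp_rot': array([ 8.42439295e-01,  5.38791271e-01,  1.41787287e-05, -1.50468037e-06]), 'ft_force': array([-0.2369093 ,  0.29412144, -0.08191352]), 'moment': array([-0.02036035, -0.01338898, -0.00159824]), 'gripper_width': 0.08800221604410803}
```

View pics/scene0.png

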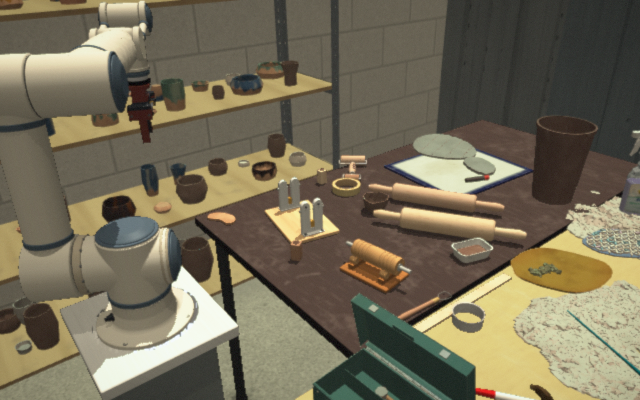

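View pics/top0.png

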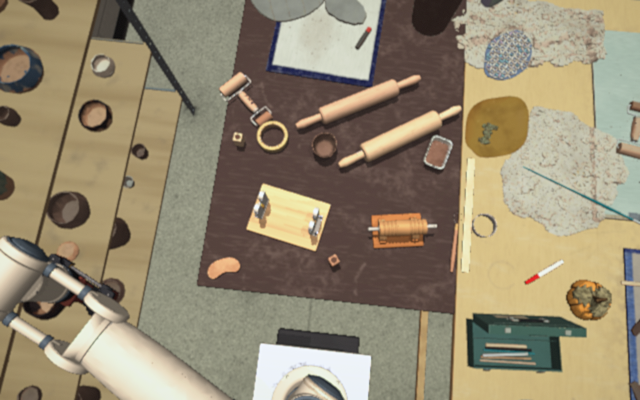

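View pics/wrist0.png

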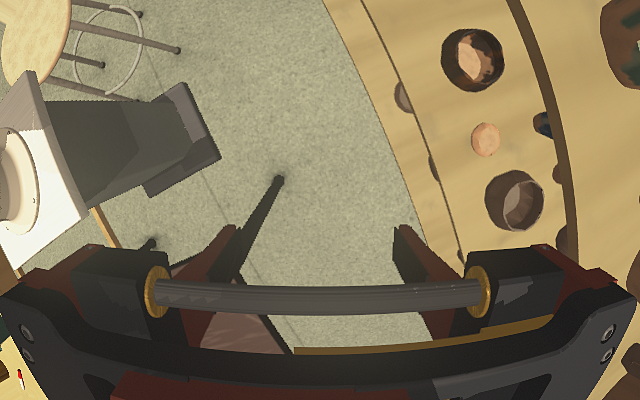

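Emit:
{"fn": "move_arm", "kwargs": {
  "targets": [34, -52, 10, -0.168, 34, -52, 10, -0.168, 34, -52, 10, -0.168, 34, -52, 10, -0.168, 34, -52, 10, -0.168]
}}

```text
clock: 1.58
position: [0.4212, 0.2847, 0.2375]
tcp_rot: [0.989, 0.146, 0.0, -0.0]
ft_force: [0.2, 0.4, 0.2]
gripper_width: 0.0881
```

Emit:
{"fn": "move_arm", "kwargs": {
  "targets": [34, -52, 10, -0.168, 34, -52, 10, -0.168, 33, -52, 10, -0.168, 0, 0, 0, 0]
}}

```text
clock: 2.08
position: [0.5228, 0.1276, 0.267]
tcp_rot: [0.994, -0.106, 0.0, 0.0]
ft_force: [0.8, 0.3, -0.7]
gripper_width: 0.0877
```

```bash
cat > h.py <<'E'
from plant import robot
import cv2,numpy as np
from scipy.spatial.transform import Rotation as R
def st():
    s=robot.get_state(); q=R.from_quat(s["tcp_rot"]); x=q.apply([1,0,0]); z=q.apply([0,0,1])
    print("t",round(s["clock"],3),"p",np.round(s["position"]*1000,2),"yawx",round(np.arctan2(x[1],x[0]),4),"z",np.round(z,4),"F",np.round(s["ft_force"],2),"M",np.round(s["moment"],3),"w",round(s["gripper_width"]*1000,2)); return s
def cam(name):
    p=robot.camera_params(name); Rm=cv2.Rodrigues(np.array(p["rvec"],float))[0]; return p,Rm,np.array(p["tvec"],float).ravel()
def ray(name,uv,c=None):
    p,Rm,t=c or cam(name); u,v=uv
    if name=="wrist":
        dx,dy=(u-p["cx"])/p["fx"],(v-p["cy"])/p["fy"]; th=np.hypot(dx,dy); d=np.array([np.sin(th)*dx/th,np.sin(th)*dy/th,np.cos(th)]) if th>0 else np.array([0,0,1.])
    else: d=np.array([(u-p["cx"])/p["fx"],(v-p["cy"])/p["fy"],1.])
    return -Rm.T@t, Rm.T@d
def atz(name,uv,z,c=None):
    o,d=ray(name,uv,c); return o+d*(z-o[2])/d[2]
def proj(name,P,c=None):
    p,Rm,t=c or cam(name); X=Rm@np.asarray(P)+t
    if name=="wrist":
        r=np.hypot(X[0],X[1]); th=np.arctan2(r,X[2]); return np.array([p["cx"]+p["fx"]*th*X[0]/r,p["cy"]+p["fy"]*th*X[1]/r])
    return np.array([p["cx"]+p["fx"]*X[0]/X[2],p["cy"]+p["fy"]*X[1]/X[2]])
def save(name,fn):
    im=robot.get_image(name); cv2.imwrite(f"pics/{fn}.png",im[:,:,::-1]); return im
def marks(labels,cams):
    for l in labels:
        for c in cams:
            r=robot.mark_of(l,c); print(l,c,[(np.round(d["xyz"]*np.array(1000) if 0 else np.array(d["xyz"])*1000,1).tolist(),round(d["confidence"],2)) for d in r[:4]])
E
python3 - <<'E'
from h import *
st(); c=cam("wrist"); print(c[0],-c[1].T@c[2]); save("wrist","w1")
marks(["frame_origin","slot_a","catch_line"],["wrist"])
E
```

```text
t 2.075 p [522.76 127.56 267.  ] yawx -0.2133 z [ 5.e-04 -7.e-04 -1.e+00] F [ 0.85  0.29 -0.73] M [-0.073  0.102  0.062] w 87.67
{'fx': 309.70691628693146, 'fy': 309.70691628693146, 'cx': 316.9183649472452, 'cy': 197.5345947309848, 'rvec': array([-2.86580114,  0.30608253,  0.04077185]), 'tvec': array([-0.48271635,  0.17588675,  0.52717733])} [0.53663276 0.19691969 0.46380499]
frame_origin wrist [([518.7, -214.5, 51.1], 0.75), ([521.6, 117.2, -3.3], 0.73)]
slot_a wrist [([355.8, 297.4, -0.0], 0.64), ([505.9, 45.8, 104.8], 0.61), ([532.5, 207.4, 102.4], 0.56), ([524.0, 124.6, -0.3], 0.49)]
catch_line wrist [([525.8, 121.3, 89.7], 0.76)]
```

View pics/w1.png

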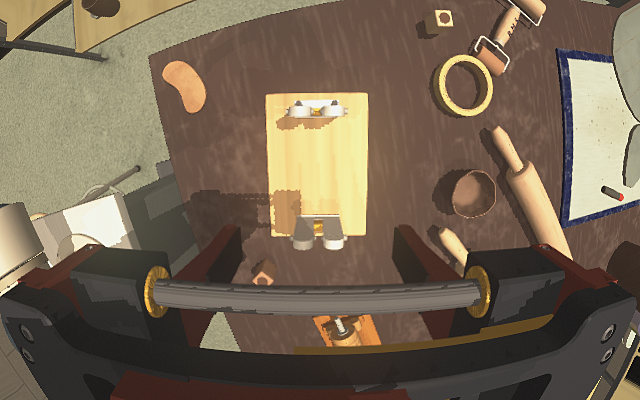

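Run:
```python
from h import *
im=cv2.imread("pics/w1.png"); 
cv2.imwrite("pics/w1z.png",cv2.resize(im[130:330,230:430],None,fx=3,fy=3,interpolation=cv2.INTER_CUBIC))
```

```text
(no output)
```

View pics/w1z.png

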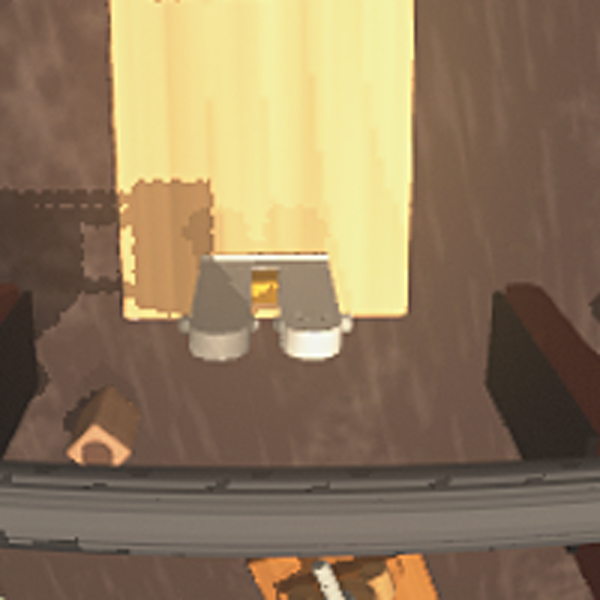

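Run:
```python
from h import *
im=cv2.imread("pics/w1.png"); 
a=cv2.resize(im[85:135,260:375],None,fx=6.5,fy=6.5,interpolation=cv2.INTER_CUBIC)
cv2.imwrite("pics/w1f.png",a)
b=cv2.resize(im[205:260,260:375],None,fx=6.5,fy=6.5,interpolation=cv2.INTER_CUBIC)
cv2.imwrite("pics/w1n.png",b)
```

```text
(no output)
```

View pics/w1f.png

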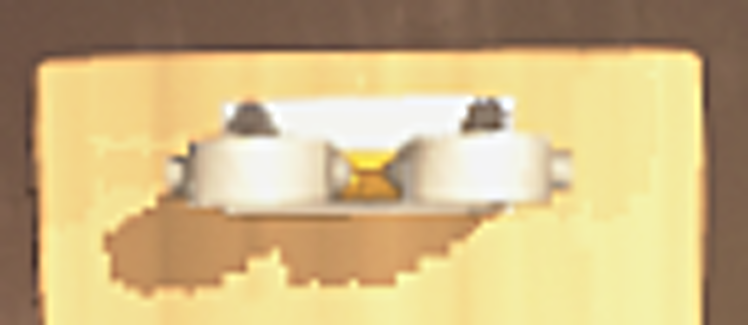

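View pics/w1n.png

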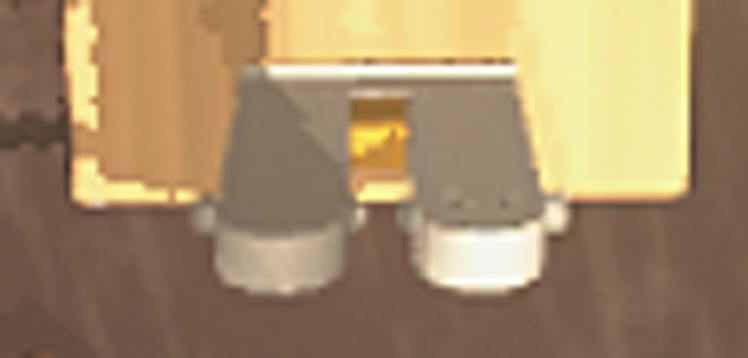

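```bash
cat > fit.py <<'E'
from h import *
from scipy.optimize import least_squares
c=cam("wrist")
def px(X,Y,ox,oy,s=6.5): return np.array([(X+.5)/s-.5+ox,(Y+.5)/s-.5+oy])
F=lambda X,Y:px(X,Y,260,85); N=lambda X,Y:px(X,Y,260,205)
for n,p in dict(fl=F(36,58),fr=F(704,50),nl=N(72,207),nr=N(692,201)).items(): print(n,np.round(atz("wrist",p,.012,c)*1000,1))
obs=[] # (frame pt, px, weight uv)
ed=lambda sx,sy:None
A=np.array
obs=[((0,81,103),F(370,175),(1,.3)),((0,-81,108),N(380,258),(1,.3)),
     ((-75,0,12),None,0)]
sl=[atz("wrist",F(370,175),.108,c),atz("wrist",N(380,260),.108,c)]
print("slots",np.round(A(sl)*1000,1))
d=sl[0]-sl[1]; print("yaw from slots",-np.arctan2(d[0],d[1]),"len",np.hypot(*d[:2])*1000, "mid",(sl[0]+sl[1])[:2]*500)
for l,r,f,z in [((190,172),(550,172),F,.1),((213,255),(545,255),N,.1)]:
    a,b=atz("wrist",f(*l),z,c),atz("wrist",f(*r),z,c); print("prong width",np.linalg.norm(a-b)*1000,(a+b)[:2]*500)
E
python3 fit.py
```

```text
fl [466.9 251.9  12. ]
fr [613.  223.6  12. ]
nl [424.4  36.5  12. ]
nr [572.5   7.6  12. ]
slots [[534.2 208.  108. ]
 [503.4  49.3 108. ]]
yaw from slots -0.19165094675946842 len 161.6886215181925 mid [518.75381055 128.62604511]
prong width 64.36191732831422 [534.31513305 208.93036453]
prong width 65.27760998168432 [502.66652856  46.78482889]
```

Emit:
{"fn": "move_arm", "kwargs": {
  "targets": [0, -60, 0, 0.094, 0, -60, 0, 0.094, -2, -60, 0, 0.094, -2, -60, 0, 0.094, 0, -60, 0, 0]
}}

```text
clock: 2.9
position: [0.517, -0.1687, 0.2671]
tcp_rot: [0.996, 0.087, 0.0, 0.0]
ft_force: [-0.3, 1.1, 0.4]
gripper_width: 0.0881
```

Emit:
{"fn": "move_arm", "kwargs": {
  "targets": [0, -35, 0, 0, 0, 0, 0, 0, 0, 0, 0, 0]
}}

```text
clock: 3.28
position: [0.5173, -0.202, 0.267]
tcp_rot: [0.996, 0.086, 0.0, -0.0]
ft_force: [-0.1, -0.1, -0.6]
gripper_width: 0.0878
```

Run:
```python
from h import *
import pickle
st(); pickle.dump(cam("wrist"),open("c2.pkl","wb")); im=save("wrist","w2")
marks(["roller_centre","axle_end_a","rest"],["wrist"]);st()
```

```text
t 3.275 p [ 517.34 -202.03  266.97] yawx 0.1724 z [ 2.e-04  6.e-04 -1.e+00] F [-0.14 -0.13 -0.56] M [-0.104  0.026  0.002] w 87.83
roller_centre wrist [([517.4, -216.5, 50.5], 0.61)]
axle_end_a wrist [([504.9, -116.6, 53.3], 0.87), ([535.0, -308.5, 52.8], 0.58)]
rest wrist []
t 3.475 p [ 517.33 -202.33  267.22] yawx 0.1724 z [ 6.e-04 -1.e-04 -1.e+00] F [-0.1  -1.05  0.75] M [-0.026 -0.003  0.028] w 87.93
```

View pics/w2.png

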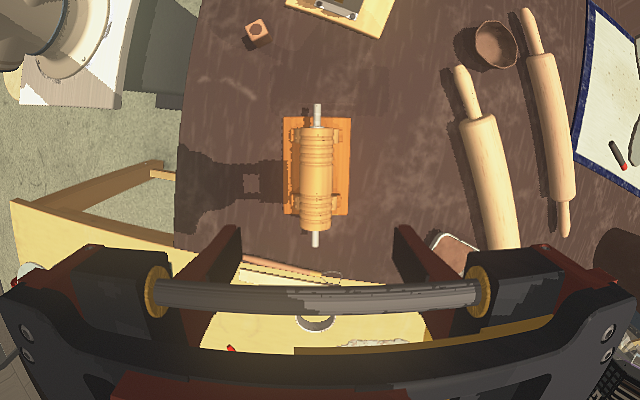

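Run:
```python
from h import *
import pickle
c=pickle.load(open("c2.pkl","rb"))
im=cv2.imread("pics/w2.png")
for n,(y0,y1) in dict(far=(100,130),near=(225,252)).items():
    cv2.imwrite(f"pics/w2{n}.png",cv2.resize(im[y0:y1,295:340],None,fx=12,fy=12,interpolation=cv2.INTER_CUBIC))
a,b=[atz("wrist",p,.053,c)*1000 for p in [(317.5,104),(315.5,247)]]
print(a,b,(a+b)/2,np.linalg.norm(a-b),-np.arctan2((a-b)[0],(a-b)[1]))
g=im.astype(int).sum(2)
for v in (106,110,114,118): print(v,g[v,308:328])
for v in (236,239,242,245): print(v,g[v,305:327])
```

```text
[ 501.86140316 -114.94952076   53.        ] [ 533.57897192 -312.98360235   53.        ] [ 517.72018754 -213.96656155   53.        ] 200.55797575360103 0.1588133827820639
106 [257 260 262 264 255 286 424 569 580 625 646 629 573 273 264 278 275 267
 262 258]
110 [197 294 300 298 269 284 437 565 641 645 637 619 548 274 264 275 280 297
 294 288]
114 [303 289 274 265 250 293 462 583 684 691 674 656 568 274 253 272 269 266
 263 271]
118 [277 252 420 457 412 355 446 573 643 647 634 599 475 415 418 421 427 442
 441 435]
236 [285 284 285 286 286 289 293 472 623 672 694 678 644 513 254 294 303 305
 299 290 281 275]
239 [280 286 293 292 289 282 300 483 633 671 693 678 638 499 242 274 282 283
 280 278 279 286]
242 [280 281 278 276 277 267 300 482 633 671 692 678 632 484 239 271 280 280
 278 279 280 281]
245 [279 278 282 279 277 268 302 502 654 684 707 694 627 458 249 273 279 278
 277 281 280 277]
```

View pics/w2far.png

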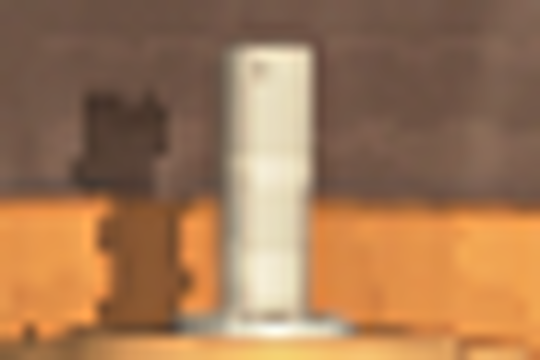

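View pics/w2near.png

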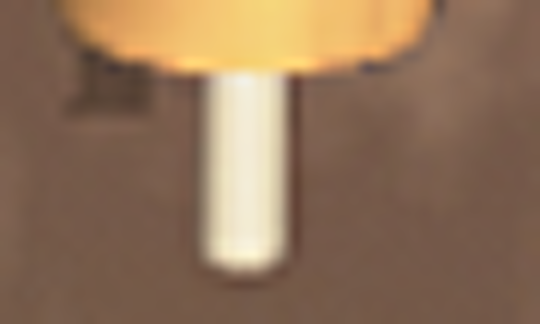

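Emit:
{"fn": "move_arm", "kwargs": {
  "targets": [0, -12, -50, -0.012, 0, 0, -50, 0, 0, 0, -50, 0, 0, 0, -45, 0, 0, 0, -30, 0]
}}

```text
clock: 4.1
position: [0.5162, -0.2144, 0.0393]
tcp_rot: [0.997, 0.08, -0.001, -0.001]
ft_force: [0.2, 0.7, 0.3]
gripper_width: 0.0876
```

Emit:
{"fn": "move_arm", "kwargs": {
  "targets": [0, 0, -8, 0, 0, 0, 0, 0, 0, 0, 0, 0]
}}

```text
clock: 4.47
position: [0.5182, -0.2162, 0.036]
tcp_rot: [0.997, 0.079, 0.001, 0.001]
ft_force: [0.2, -0.2, -0.1]
gripper_width: 0.0872
```

Run:
```python
from h import *
st(); save("wrist","w3")
```

```text
t 4.475 p [ 518.17 -216.18   36.03] yawx 0.1583 z [ 0.0029 -0.0014 -1.    ] F [ 0.23 -0.21 -0.08] M [-0.06   0.028  0.029] w 87.21
```

View pics/w3.png

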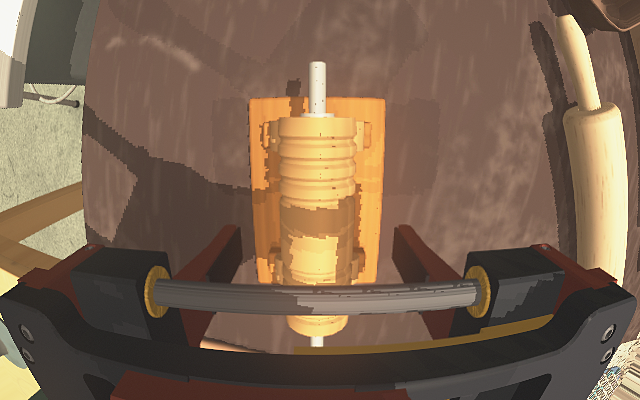

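Emit:
{"fn": "move_arm", "kwargs": {
  "targets": [0, 0, -1, 0, 0, 0, 0, 0, 0, 0, 0, 0, 0, 0, 0, 0],
  "claw": 30
}}

```text
clock: 5.03
position: [0.517, -0.2159, 0.0328]
tcp_rot: [0.997, 0.079, -0.0, -0.0]
ft_force: [-0.6, 0.8, -0.5]
gripper_width: 0.0514
```

Run:
```python
from h import *
st()
```

```text
t 5.025 p [ 517.01 -215.85   32.84] yawx 0.1579 z [-1.e-04  0.e+00 -1.e+00] F [-0.55  0.81 -0.51] M [-0.062 -0.014  0.003] w 51.43
```

Emit:
{"fn": "move_arm", "kwargs": {
  "targets": [0, 0, 0, 0, 0, 0, 0, 0, 0, 0, 0, 0]
}}

```text
clock: 5.4
position: [0.518, -0.2159, 0.0342]
tcp_rot: [0.997, 0.079, 0.001, 0.0]
ft_force: [1.6, 1.1, 4.5]
gripper_width: 0.0304
```

Run:
```python
from h import *
st()
```

```text
t 5.4 p [ 518.01 -215.88   34.2 ] yawx 0.1582 z [ 2.5e-03 -5.0e-04 -1.0e+00] F [1.62 1.06 4.51] M [ 0.205 -0.18  -0.016] w 30.35
```

Run:
```python
from h import *
save("wrist","w4"); im=save("scene","s4"); cv2.imwrite("pics/s4z.png",cv2.resize(im[200:320,280:460,::-1],None,fx=4,fy=4,interpolation=cv2.INTER_CUBIC)); st()
```

```text
t 5.5 p [ 517.99 -215.86   34.16] yawx 0.1583 z [ 2.5e-03 -5.0e-04 -1.0e+00] F [1.06 1.41 5.63] M [ 0.211 -0.188  0.007] w 30.58
```

View pics/w4.png

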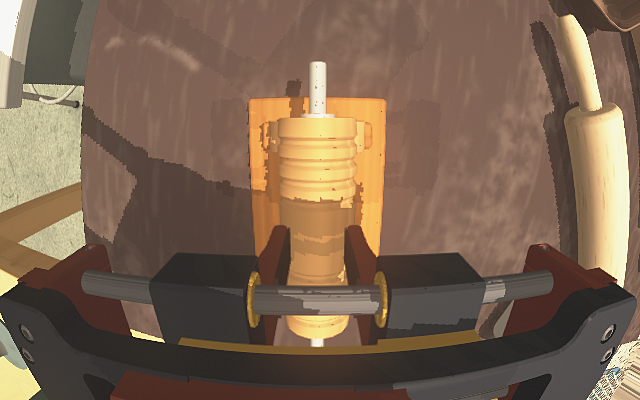

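View pics/s4z.png

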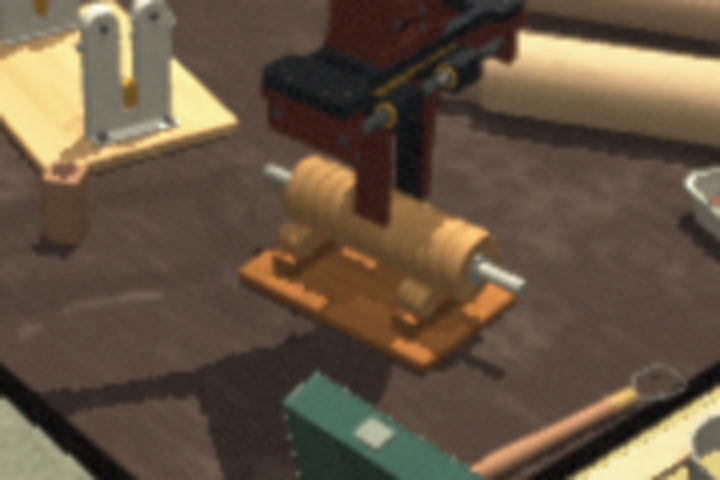

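```bash
python3 - <<'E'
from h import *
s=st(); q=R.from_quat(s["tcp_rot"]); p=s["position"]
for n,w in (("open",44),("closed",15.2),("46",23)):
  for sg in (-1,1):
    for back in (0,19,60):
      P=p+q.apply([sg*w/1000,0,-back/1000]); print(n,sg,back,np.round(proj("wrist",P)),np.round(proj("scene",P)))
for dz in (0,): 
  for a in ((0,0,0),(-.023,0,0),(.023,0,0),(0,0,.023)): print(a,np.round(proj("scene",np.array([.518,-.215,.053])+a)), np.round(proj("wrist",np.array([.518,-.215,.053])+a)))
E
python3 -c "
import cv2
im=cv2.imread('pics/w4.png');cv2.imwrite('pics/w4z.png',cv2.resize(im[200:370,230:420],None,fx=4,fy=3.5,interpolation=cv2.INTER_CUBIC))"
```

```text
t 5.5 p [ 517.99 -215.86   34.16] yawx 0.1583 z [ 2.5e-03 -5.0e-04 -1.0e+00] F [1.06 1.41 5.63] M [ 0.211 -0.188  0.007] w 30.58
open -1 0 [254. 224.] [366. 271.]
open -1 19 [248. 234.] [367. 265.]
open -1 60 [232. 263.] [367. 251.]
open 1 0 [383. 224.] [388. 256.]
open 1 19 [388. 234.] [388. 250.]
open 1 60 [405. 263.] [389. 236.]
closed -1 0 [296. 224.] [374. 266.]
closed -1 19 [294. 235.] [374. 260.]
closed -1 60 [288. 265.] [374. 246.]
closed 1 0 [341. 224.] [381. 261.]
closed 1 19 [343. 235.] [381. 255.]
closed 1 60 [349. 265.] [382. 241.]
46 -1 0 [284. 224.] [372. 268.]
46 -1 19 [281. 234.] [372. 261.]
46 -1 60 [272. 265.] [372. 247.]
46 1 0 [352. 224.] [383. 260.]
46 1 19 [356. 234.] [383. 253.]
46 1 60 [365. 265.] [384. 239.]
(0, 0, 0) [377. 257.] [319. 233.]
(-0.023, 0, 0) [371. 260.] [282. 228.]
(0.023, 0, 0) [384. 254.] [355. 238.]
(0, 0, 0.023) [378. 249.] [319. 249.]
```

View pics/w4z.png

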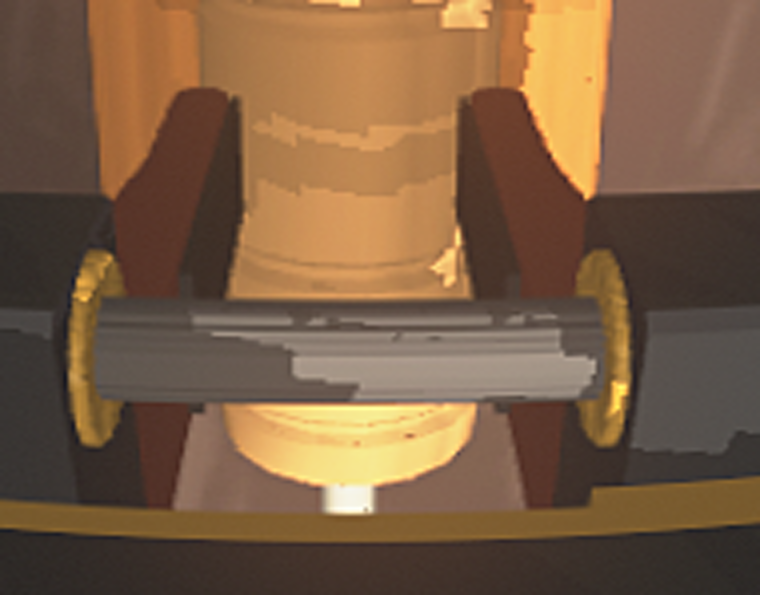

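Emit:
{"fn": "move_arm", "kwargs": {
  "targets": [0, 0, 0, 0, 0, 0, 0, 0, 0, 0, 0, 0, 0, 0, 0, 0],
  "claw": 80
}}

```text
clock: 6.0
position: [0.5167, -0.2158, 0.0324]
tcp_rot: [0.997, 0.079, -0.0, -0.0]
ft_force: [-0.0, 0.3, -0.5]
gripper_width: 0.0669
```

Run:
```python
from h import *
s=st(); im=save("wrist","w5"); cv2.imwrite("pics/w5z.png",cv2.resize(im[200:370,200:440,::-1],None,fx=3.3,fy=3.3,interpolation=cv2.INTER_CUBIC))
im=save("scene","s5"); cv2.imwrite("pics/s5z.png",cv2.resize(im[200:320,300:460,::-1],None,fx=5,fy=5,interpolation=cv2.INTER_CUBIC))
c=cam("wrist")
for n,u,v in (("fartip",317.5,62),):
    print(atz("wrist",(u,v),.053,c)*1000)
import pickle
for t in (53,): print(proj("wrist",[.5018,-.115,.053]),proj("wrist",[.5335,-.313,.053]))
```

```text
t 6.0 p [ 516.72 -215.77   32.4 ] yawx 0.158 z [-8.e-04  3.e-04 -1.e+00] F [-0.04  0.3  -0.48] M [-0.021  0.046  0.009] w 66.86
[ 500.11502301 -114.52699652   53.        ]
[320.33463276  63.25098738] [319.55122508 354.12149566]
```

View pics/w5z.png

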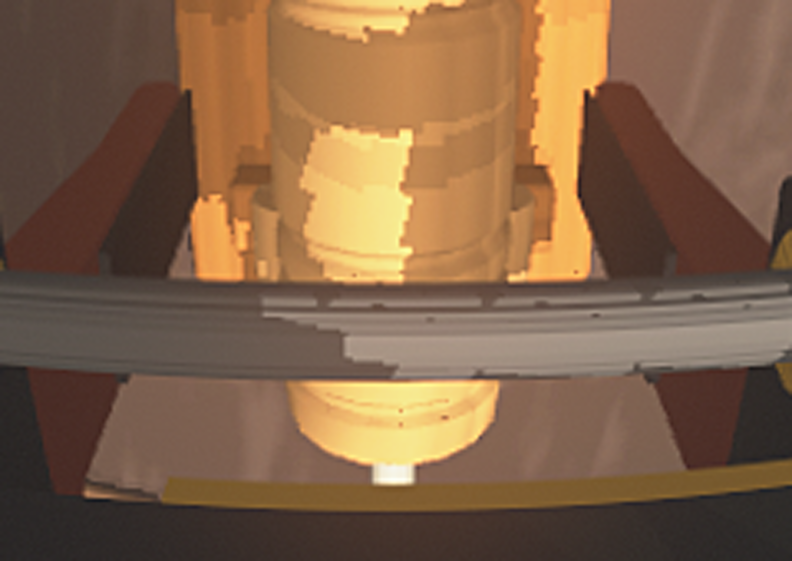

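View pics/s5z.png

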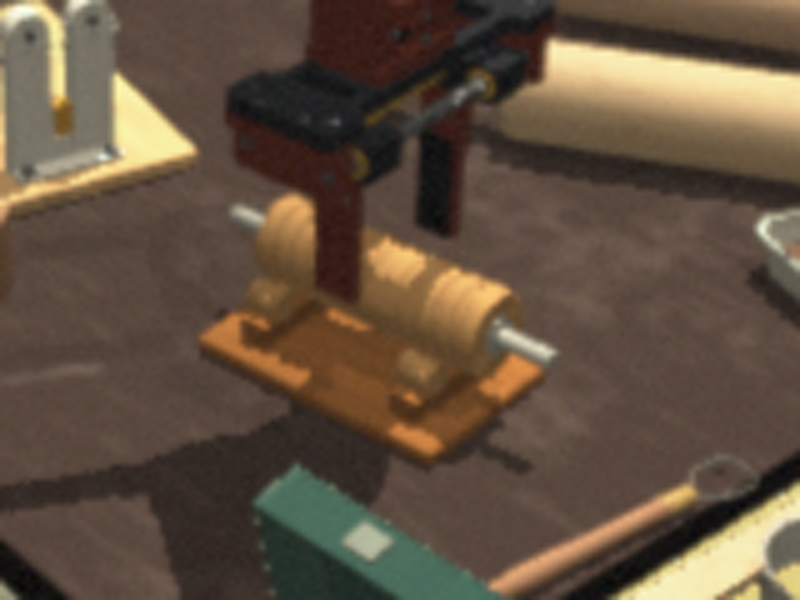

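Emit:
{"fn": "move_arm", "kwargs": {
  "targets": [0, 0, -10, 0, 0, 0, -8, 0, 0, 0, 0, 0],
  "claw": 87
}}

```text
clock: 6.48
position: [0.5162, -0.2154, 0.0133]
tcp_rot: [0.997, 0.079, -0.001, -0.001]
ft_force: [-0.5, 0.3, 0.1]
gripper_width: 0.0869
```

Run:
```python
from h import *
print(atz("scene",(367.6,260),.064)*1000,atz("scene",(387.4,247.4),.064)*1000)
s=st()
im=save("scene","s6"); cv2.imwrite("pics/s6z.png",cv2.resize(im[200:320,300:460,::-1],None,fx=5,fy=5,interpolation=cv2.INTER_CUBIC))
im=save("wrist","w6"); cv2.imwrite("pics/w6z.png",cv2.resize(im[200:370,200:440,::-1],None,fx=3.3,fy=3.3,interpolation=cv2.INTER_CUBIC))
```

```text
[ 479.2649215  -220.80082814   64.        ] [ 555.91171383 -210.91064735   64.        ]
t 6.475 p [ 516.16 -215.43   13.28] yawx 0.158 z [-0.0023  0.0011 -1.    ] F [-0.52  0.32  0.09] M [-0.071  0.072  0.023] w 86.93
```

View pics/s6z.png

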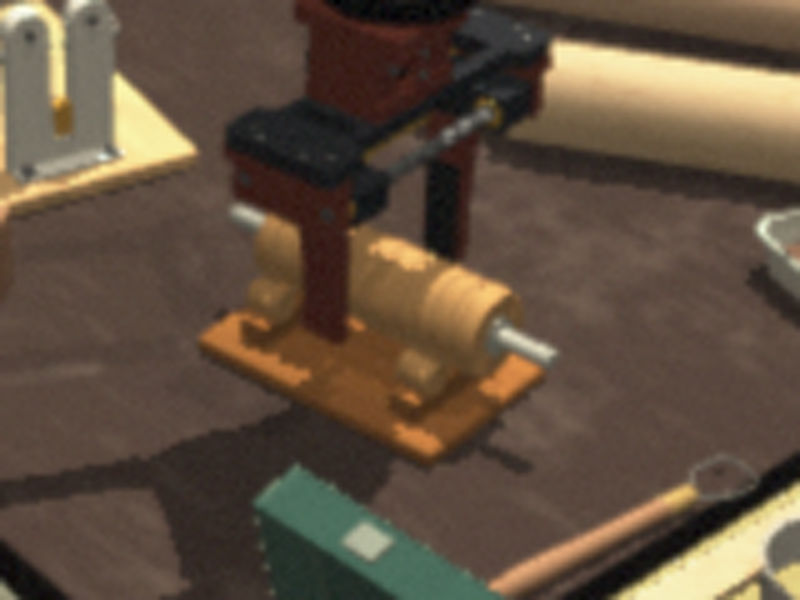

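View pics/w6z.png

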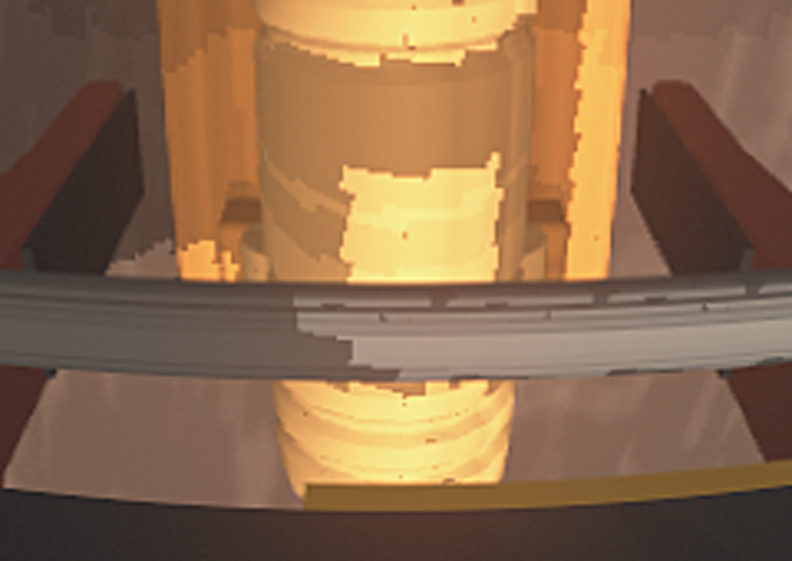

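Emit:
{"fn": "move_arm", "kwargs": {
  "targets": [1, 0, -6, 0, 0, 0, -5, 0, 0, 0, 0, 0]
}}

```text
clock: 6.95
position: [0.5176, -0.2156, 0.0031]
tcp_rot: [0.997, 0.079, -0.001, -0.0]
ft_force: [-0.5, 0.0, -0.6]
gripper_width: 0.0873
```

Emit:
{"fn": "move_arm", "kwargs": {
  "targets": [0, 0, 0, 0, 0, 0, 0, 0, 0, 0, 0, 0, 0, 0, 0, 0, 0, 0, 0, 0],
  "claw": 25
}}

```text
clock: 7.58
position: [0.518, -0.2159, 0.0039]
tcp_rot: [0.997, 0.079, 0.0, 0.0]
ft_force: [-0.6, 0.2, 1.1]
gripper_width: 0.0452
```

Run:
```python
from h import *
s=st()
im=save("scene","s7"); cv2.imwrite("pics/s7z.png",cv2.resize(im[200:320,300:460,::-1],None,fx=5,fy=5,interpolation=cv2.INTER_CUBIC))
im=save("wrist","w7"); st()
```

```text
t 7.575 p [ 518.04 -215.88    3.95] yawx 0.1579 z [ 0.e+00 -1.e-04 -1.e+00] F [-0.63  0.2   1.08] M [-0.065  0.125  0.029] w 45.21
t 7.675 p [ 518.02 -215.84    3.93] yawx 0.158 z [-0. -0. -1.] F [-0.2   0.21  0.65] M [-0.066  0.095 -0.017] w 45.11
```

View pics/s7z.png

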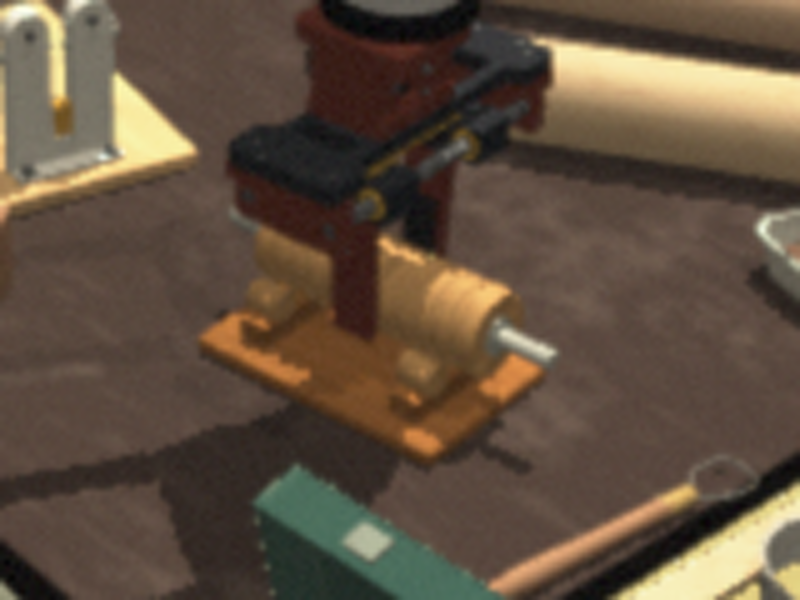

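View pics/w7.png

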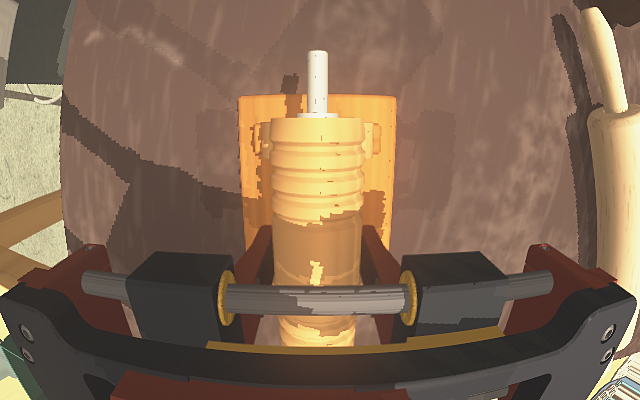

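Emit:
{"fn": "move_arm", "kwargs": {
  "targets": [0, 0, 5, 0, 0, 0, 20, 0, 0, 0, 40, 0, 0, 0, 45, 0, 0, 20, 30, 0]
}}

```text
clock: 8.3
position: [0.5185, -0.1968, 0.1477]
tcp_rot: [0.997, 0.078, 0.002, 0.001]
ft_force: [-0.1, -1.1, -4.4]
gripper_width: 0.0457
```

Run:
```python
from h import *
s=st()
```

```text
t 8.3 p [ 518.49 -196.78  147.72] yawx 0.1563 z [ 0.0032 -0.0018 -1.    ] F [-0.08 -1.07 -4.44] M [-0.075  0.003  0.02 ] w 45.69
```

Emit:
{"fn": "move_arm", "kwargs": {
  "targets": [0, 50, 0, -0.06, 0, 55, 0, -0.06, 0, 55, 0, -0.06, 0, 55, 0, -0.06, 0, 50, 0, -0.06]
}}

```text
clock: 8.93
position: [0.5178, 0.0711, 0.1453]
tcp_rot: [0.997, -0.072, 0.001, -0.0]
ft_force: [0.4, 0.2, -3.9]
gripper_width: 0.0449
```

Emit:
{"fn": "move_arm", "kwargs": {
  "targets": [0, 40, 0, -0.051, 0, 20, 0, 0, 0, 0, 0, 0, 0, 0, 0, 0]
}}

```text
clock: 9.43
position: [0.5182, 0.1281, 0.1441]
tcp_rot: [0.995, -0.097, 0.0, 0.0]
ft_force: [0.9, 0.2, -4.6]
gripper_width: 0.0455
```

Run:
```python
from h import *
import pickle
s=st(); pickle.dump((cam("wrist"),s),open("c8.pkl","wb"))
im=save("wrist","w8"); im=save("scene","s8"); cv2.imwrite("pics/s8z.png",cv2.resize(im[140:260,240:400,::-1],None,fx=5,fy=5,interpolation=cv2.INTER_CUBIC))
im=save("top","t8"); cv2.imwrite("pics/t8z.png",cv2.resize(im[160:270,220:360,::-1],None,fx=5,fy=5,interpolation=cv2.INTER_CUBIC))
st()
```

```text
t 9.425 p [518.21 128.06 144.14] yawx -0.1935 z [ 2.e-04 -7.e-04 -1.e+00] F [ 0.86  0.23 -4.65] M [-0.094  0.141 -0.004] w 45.49
t 9.575 p [518.21 127.99 144.01] yawx -0.1945 z [ 1.e-04 -3.e-04 -1.e+00] F [ 0.19 -0.3  -4.41] M [-0.076  0.06  -0.037] w 45.41
```

View pics/w8.png

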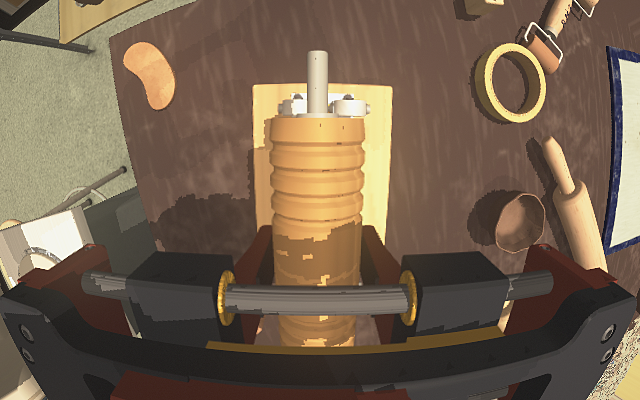

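View pics/s8z.png

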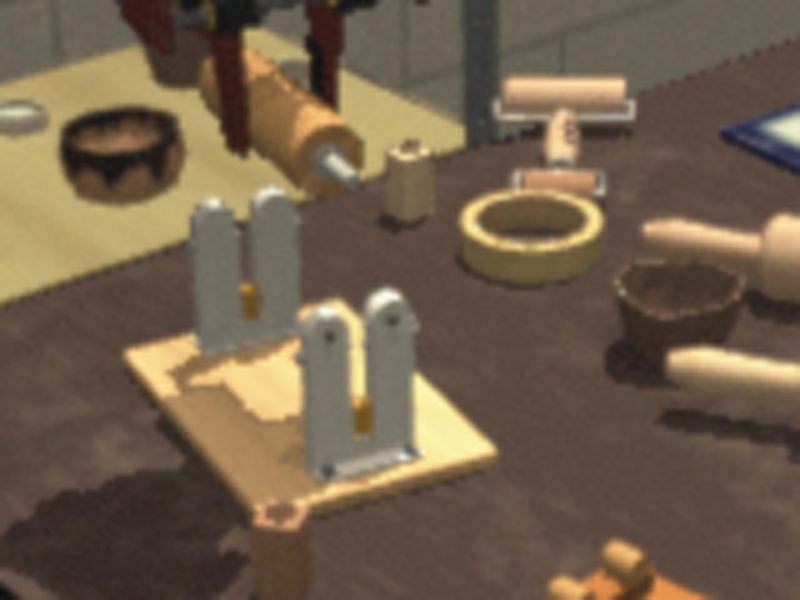

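View pics/t8z.png

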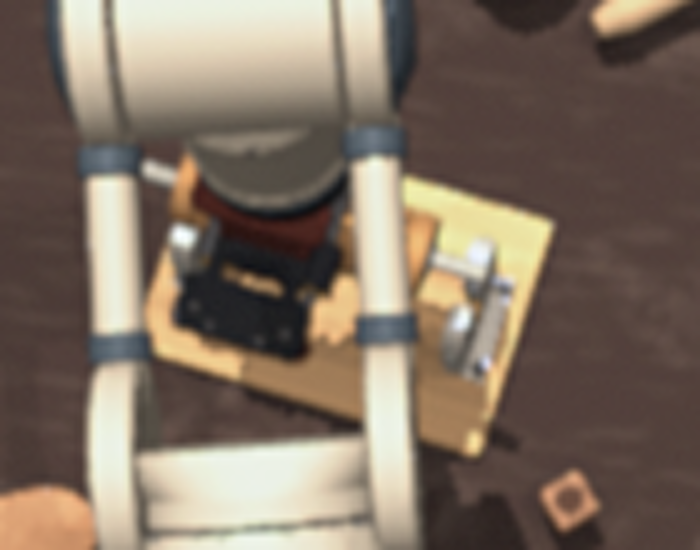

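Run:
```python
from h import *
im=cv2.imread("pics/w8.png"); cv2.imwrite("pics/w8z.png",cv2.resize(im[40:130,260:380],None,fx=6.5,fy=6.5,interpolation=cv2.INTER_CUBIC))
```

```text
(no output)
```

View pics/w8z.png

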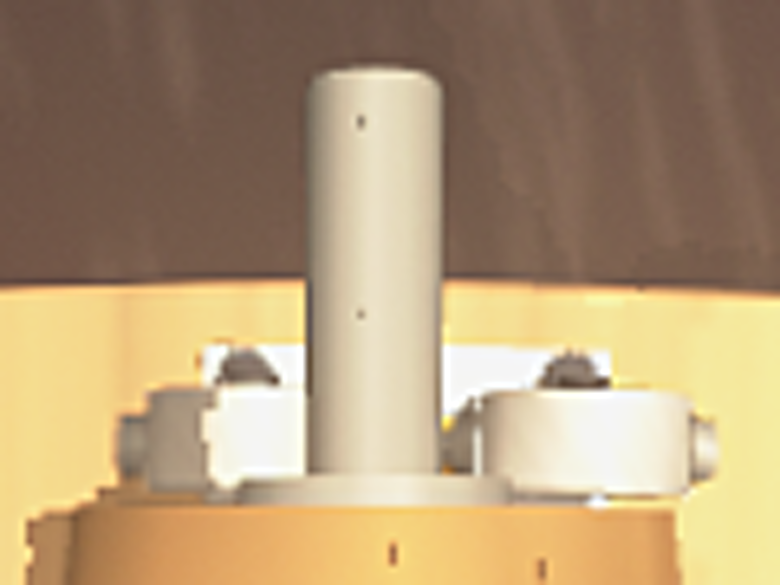

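Run:
```python
from h import *
import pickle
c,s=pickle.load(open("c8.pkl","rb"))
P=lambda X,Y:((X+.5)/6.5-.5+260,(Y+.5)/6.5-.5+40)
za=s["position"][2]+.049
a,b=atz("wrist",P(375,72),za,c),atz("wrist",P(375,470),za,c)
print("axle",a*1000,b*1000,np.linalg.norm(a-b)*1000,"yaw",-np.arctan2((a-b)[0],(a-b)[1]))
q=R.from_quat(s["tcp_rot"]); inv=lambda p:q.inv().apply(p-s["position"])*1000
print("in tool",inv(a),inv(b))
l,r=atz("wrist",P(146,440),.1,c),atz("wrist",P(692,440),.1,c); m=(l+r)/2
print("slot far",m*1000,np.linalg.norm(l-r)*1000, inv(m))
```

```text
axle [536.970314   229.15259047 193.14037869] [531.27063538 199.99489828 193.14037869] 29.70954980720453 yaw -0.1930434376601512
in tool [  -1.01258401 -102.77521687  -49.07042704] [ -0.99867106 -73.06567723 -49.0501677 ]
slot far [537.54793779 204.37308242 100.        ] 64.87441052431613 [  4.2877416  -78.6328057   44.08824589]
```

```bash
sed -i 's/^c=cam("wrist")/p0=dict(fx=309.70691628693146,fy=309.70691628693146,cx=316.9183649472452,cy=197.5345947309848)\nc=(p0,cv2.Rodrigues(np.array([-2.86580114,  0.30608253,  0.04077185]))[0],np.array([-0.48271635,  0.17588675,  0.52717733]))/' fit.py; python3 fit.py
python3 - <<'E'
import re
E
```

```text
fl [470.6 247.5  12. ]
fr [616.4 217.7  12. ]
nl [425.9  32.3  12. ]
nr [573.8   1.9  12. ]
slots [[537.3 203.  108. ]
 [504.9  44.4 108. ]]
yaw from slots -0.20128244704998616 len 161.83794604484535 mid [521.12056254 123.70114171]
prong width 64.39321133059079 [537.47957822 203.91545439]
prong width 65.33822479054919 [504.24072903  41.93546965]
```

Emit:
{"fn": "move_arm", "kwargs": {
  "targets": [4, -7, 0, -0.007, 0, 0, -30, 0, 0, 0, -30, 0, 0, 0, 0, 0, 0, 0, 0, 0]
}}

```text
clock: 10.2
position: [0.5227, 0.1218, 0.0852]
tcp_rot: [0.995, -0.1, 0.001, -0.0]
ft_force: [-0.4, -0.7, -3.6]
gripper_width: 0.0452
```

Run:
```python
from h import *
import pickle
s=st(); pickle.dump((cam("wrist"),s),open("c9.pkl","wb"))
im=save("wrist","w9"); cv2.imwrite("pics/w9z.png",cv2.resize(im[40:130,260:380,::-1],None,fx=6.5,fy=6.5,interpolation=cv2.INTER_CUBIC))
im=save("scene","s9"); cv2.imwrite("pics/s9z.png",cv2.resize(im[140:260,240:400,::-1],None,fx=5,fy=5,interpolation=cv2.INTER_CUBIC))
st()
```

```text
t 10.2 p [522.68 121.84  85.15] yawx -0.2006 z [ 1.4e-03  2.0e-04 -1.0e+00] F [-0.37 -0.7  -3.6 ] M [-0.02   0.106 -0.002] w 45.24
t 10.3 p [523.12 122.11  85.89] yawx -0.2003 z [ 3.e-03  4.e-04 -1.e+00] F [ 0.37 -0.23 -4.06] M [-0.069  0.048  0.01 ] w 45.21
```

View pics/w9z.png

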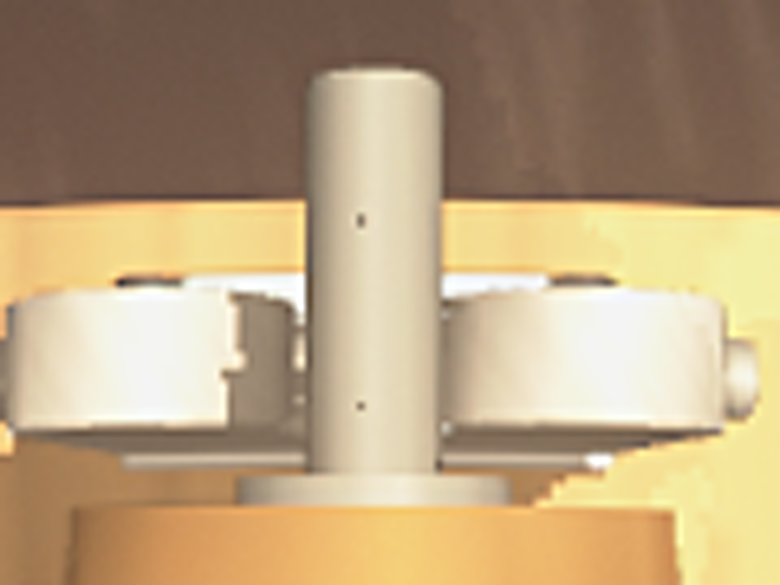

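View pics/s9z.png

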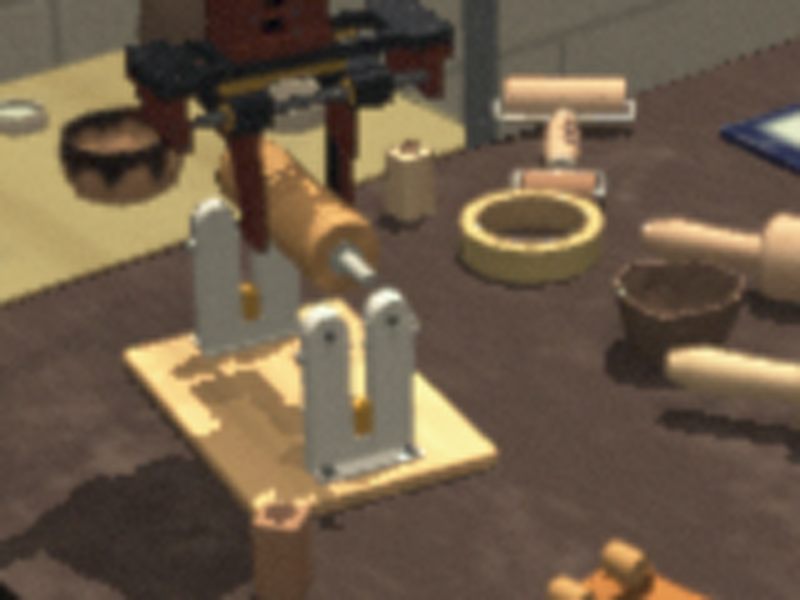

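Run:
```python
from h import *
import pickle
c,s=pickle.load(open("c9.pkl","rb"))
P=lambda X,Y:((X+.5)/6.5-.5+260,(Y+.5)/6.5-.5+40)
za=s["position"][2]+.049
a,b=atz("wrist",P(375,72),za,c),atz("wrist",P(375,470),za,c)
q=R.from_quat(s["tcp_rot"]); inv=lambda p:q.inv().apply(p-s["position"])*1000
print("in tool",inv(a),inv(b),a*1000)
for L,Rr in ((8,725),):
    l,r=atz("wrist",P(L,360),.1,c),atz("wrist",P(Rr,360),.1,c); m=(l+r)/2
    print("slot far",m*1000,np.linalg.norm(l-r)*1000, inv(m))
# expected axle ends vs slots from fit
x0,y0,th=521.1,123.6,-.2005
xf=np.array([np.cos(th),np.sin(th)]); 
t=q.apply([-.001,0,0])+s["position"]; print("perp err",(t[:2]*1000-[x0,y0])@xf)
# scene: predicted near tip pixel
tip=q.apply([-.001,.0972,-.049])+s["position"]; print(tip,proj("scene",tip))
for z in (.113,):
  print("near slot scene",proj("scene",np.array([504.6,43.2,113])/1000))
st()
```

```text
in tool [  -0.97302336 -102.76948762  -48.95565491] [ -0.96201212 -73.03028853 -48.96886482] [542.12752321 222.73273205 134.15440346]
slot far [537.72658195 204.69104822 100.        ] 64.49052274130506 [ -1.73754163 -84.19751971 -14.81050248]
perp err 0.8966552655322441
[0.50226538 0.0267766  0.13410979] [313.24966179 196.52055171]
near slot scene [310.60675661 201.00381599]
t 10.3 p [523.12 122.11  85.89] yawx -0.2003 z [ 3.e-03  4.e-04 -1.e+00] F [ 0.37 -0.23 -4.06] M [-0.069  0.048  0.01 ] w 45.21
```

Emit:
{"fn": "move_arm", "kwargs": {
  "targets": [-1, 0, -7, 0, 0, 0, -7, 0, 0, 0, -5, 0, 0, 0, 0, 0]
}}

```text
clock: 10.8
position: [0.5205, 0.1221, 0.064]
tcp_rot: [0.995, -0.1, -0.001, 0.0]
ft_force: [-0.4, 0.2, -3.6]
gripper_width: 0.0454
```

Run:
```python
from h import *
import pickle
s=st(); 
im=save("wrist","w10"); cv2.imwrite("pics/w10z.png",cv2.resize(im[40:130,260:380,::-1],None,fx=6.5,fy=6.5,interpolation=cv2.INTER_CUBIC))
im=save("scene","s10"); cv2.imwrite("pics/s10z.png",cv2.resize(im[140:260,240:400,::-1],None,fx=5,fy=5,interpolation=cv2.INTER_CUBIC))
st()
```

```text
t 10.8 p [520.54 122.11  63.97] yawx -0.1999 z [-1.5e-03 -2.0e-04 -1.0e+00] F [-0.41  0.19 -3.55] M [-0.046  0.055 -0.017] w 45.42
t 10.9 p [520.99 122.2   64.81] yawx -0.1999 z [-2.e-04 -0.e+00 -1.e+00] F [ 0.71 -0.47 -5.33] M [-0.078  0.072 -0.022] w 45.36
```

View pics/w10z.png

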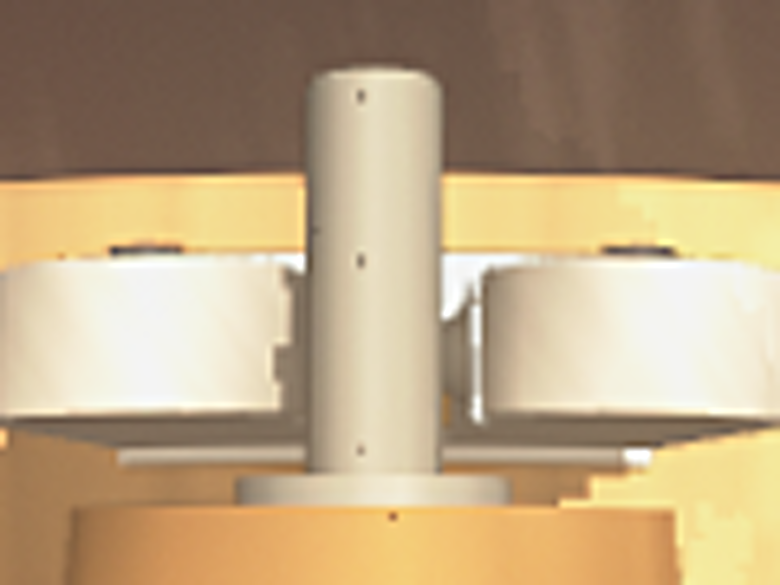

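View pics/s10z.png

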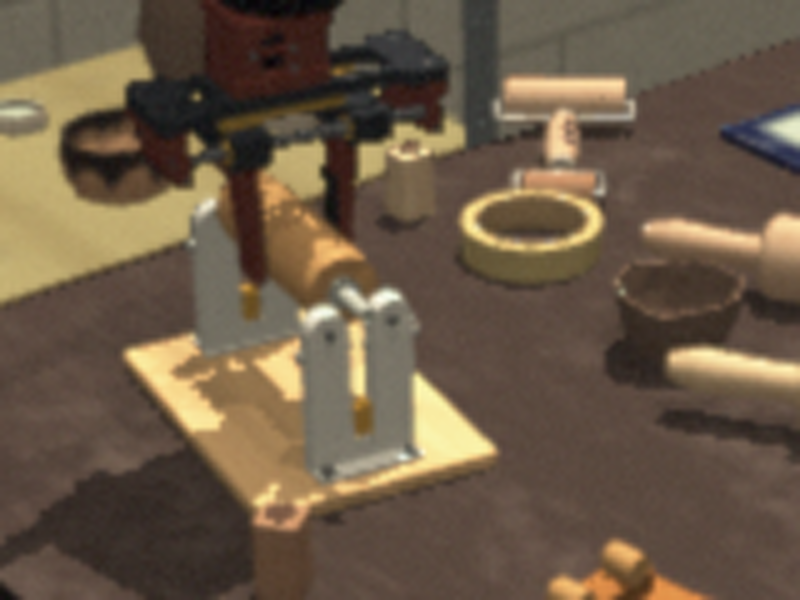

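Emit:
{"fn": "move_arm", "kwargs": {
  "targets": [0.5, 0, -4, 0, 0, 0, -4, 0, 0, 0, 0, 0]
}}

```text
clock: 11.28
position: [0.5212, 0.1221, 0.0562]
tcp_rot: [0.995, -0.1, -0.001, 0.0]
ft_force: [-0.7, -0.2, -5.0]
gripper_width: 0.0456
```

Run:
```python
from h import *
import pickle
s=st(); 
im=save("wrist","w11"); cv2.imwrite("pics/w11z.png",cv2.resize(im[40:130,260:380,::-1],None,fx=6.5,fy=6.5,interpolation=cv2.INTER_CUBIC))
im=save("scene","s11"); cv2.imwrite("pics/s11z.png",cv2.resize(im[140:260,240:400,::-1],None,fx=5,fy=5,interpolation=cv2.INTER_CUBIC))
st()
```

```text
t 11.275 p [521.18 122.1   56.22] yawx -0.2 z [-1.e-03 -2.e-04 -1.e+00] F [-0.71 -0.2  -5.02] M [-0.091  0.064  0.001] w 45.62
t 11.375 p [521.47 122.18  56.78] yawx -0.2 z [-2.e-04 -0.e+00 -1.e+00] F [-0.31 -0.37 -4.8 ] M [-0.064  0.082  0.022] w 45.63
```

View pics/w11z.png

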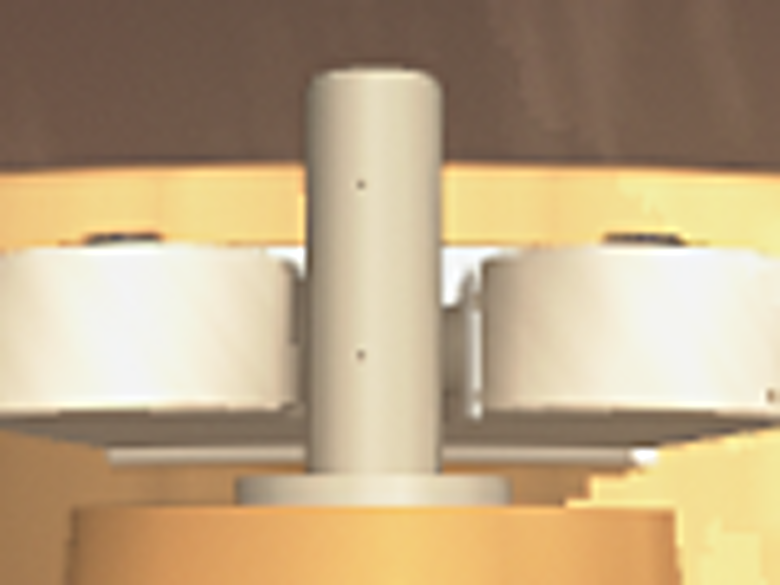

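View pics/s11z.png

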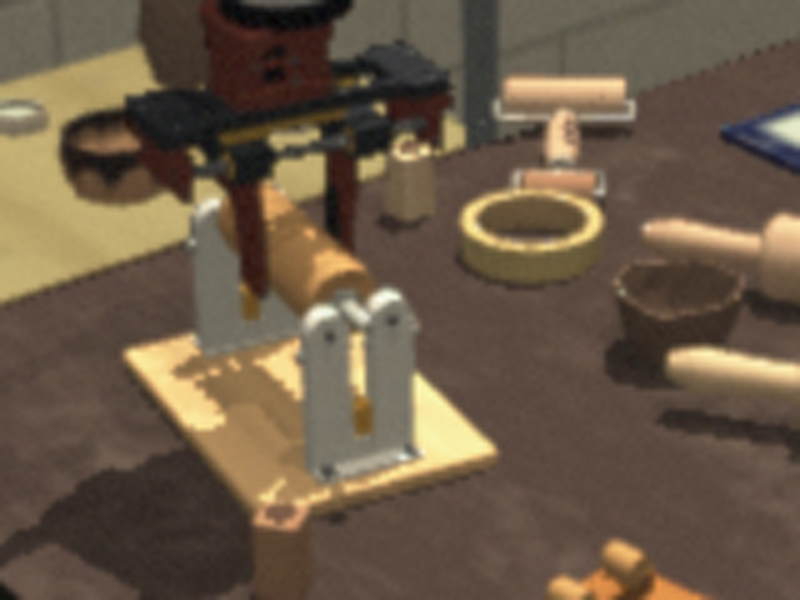

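Emit:
{"fn": "move_arm", "kwargs": {
  "targets": [1, 0, 0, 0, 0, 0, -3, 0, 0, 0, -2, 0, 0, 0, 0, 0]
}}

```text
clock: 11.88
position: [0.5223, 0.1221, 0.0515]
tcp_rot: [0.995, -0.1, -0.0, 0.0]
ft_force: [-0.3, 0.8, -4.8]
gripper_width: 0.0455
```

Run:
```python
from h import *
import pickle
s=st(); 
im=save("wrist","w12"); cv2.imwrite("pics/w12z.png",cv2.resize(im[40:130,260:380,::-1],None,fx=6.5,fy=6.5,interpolation=cv2.INTER_CUBIC))
st()
```

```text
t 11.875 p [522.32 122.12  51.46] yawx -0.2 z [-6.e-04 -1.e-04 -1.e+00] F [-0.26  0.77 -4.75] M [-0.074  0.045  0.051] w 45.55
t 11.925 p [522.42 122.16  51.67] yawx -0.2 z [-3.e-04 -1.e-04 -1.e+00] F [-0.33 -0.15 -3.99] M [-0.046  0.12  -0.043] w 45.33
```

View pics/w12z.png

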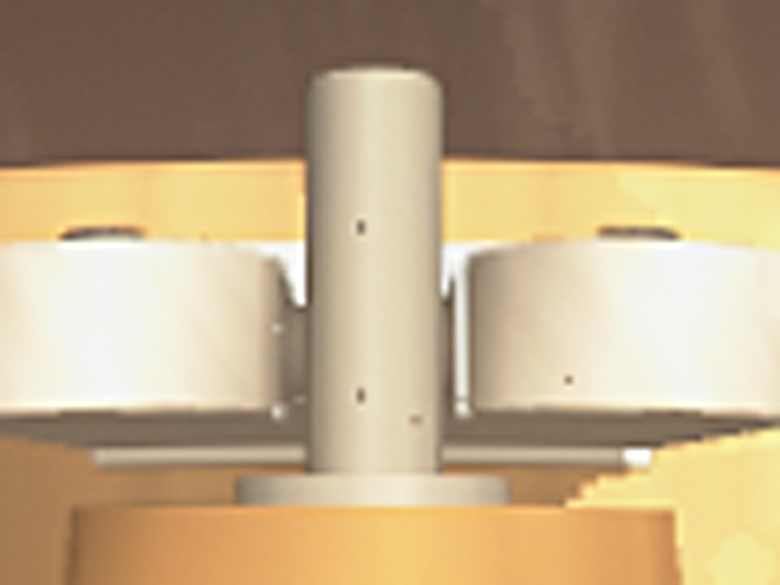

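Emit:
{"fn": "move_arm", "kwargs": {
  "targets": [0, 0, -2, 0, 0, 0, -2, 0, 0, 0, -2, 0]
}}

```text
clock: 12.3
position: [0.5225, 0.1221, 0.0457]
tcp_rot: [0.995, -0.1, 0.0, 0.0]
ft_force: [0.1, -0.2, -3.7]
gripper_width: 0.0455
```

Emit:
{"fn": "move_arm", "kwargs": {
  "targets": [0, 0, -1, 0, 0, 0, -1, 0]
}}

```text
clock: 12.55
position: [0.5225, 0.1222, 0.0438]
tcp_rot: [0.995, -0.1, 0.0, 0.0]
ft_force: [0.1, -0.2, -3.6]
gripper_width: 0.0457
```

Emit:
{"fn": "move_arm", "kwargs": {
  "targets": [0, 0, -1, 0, 0, 0, -0.5, 0]
}}

```text
clock: 12.8
position: [0.5227, 0.1222, 0.0433]
tcp_rot: [0.995, -0.1, 0.0, -0.0]
ft_force: [-3.1, -0.5, 2.8]
gripper_width: 0.0451
```

Run:
```python
from h import *
s=st();
```

```text
t 12.8 p [522.68 122.24  43.26] yawx -0.1999 z [ 7.e-04  1.e-04 -1.e+00] F [-3.05 -0.47  2.78] M [-0.161  0.573 -0.009] w 45.1
```

Emit:
{"fn": "move_arm", "kwargs": {
  "targets": [-0.4, 0, -0.5, 0, 0, 0, -0.3, 0]
}}

```text
clock: 13.05
position: [0.5225, 0.1224, 0.0427]
tcp_rot: [0.995, -0.1, 0.001, -0.0]
ft_force: [-3.4, 0.0, 6.2]
gripper_width: 0.0455
```

Run:
```python
from h import *
s=st();
```

```text
t 13.05 p [522.47 122.37  42.69] yawx -0.1999 z [ 1.3e-03  5.0e-04 -1.0e+00] F [-3.43  0.03  6.16] M [-0.029  0.69  -0.001] w 45.53
```

Emit:
{"fn": "move_arm", "kwargs": {
  "targets": [-0.3, 0, -0.5, 0, 0, 0, 0, 0]
}}

```text
clock: 13.3
position: [0.5225, 0.1224, 0.0426]
tcp_rot: [0.995, -0.1, 0.001, -0.0]
ft_force: [-4.0, -0.2, 7.1]
gripper_width: 0.0453
```

Emit:
{"fn": "move_arm", "kwargs": {
  "targets": [0, 0, -0.5, 0, 0, 0, 0, 0]
}}

```text
clock: 13.55
position: [0.5227, 0.1225, 0.0423]
tcp_rot: [0.995, -0.1, 0.001, -0.0]
ft_force: [-3.1, 0.7, 6.9]
gripper_width: 0.0453
```

Run:
```python
from h import *
s=st();
```

```text
t 13.55 p [522.68 122.46  42.28] yawx -0.1999 z [ 2.6e-03  6.0e-04 -1.0e+00] F [-3.06  0.65  6.92] M [-0.025  0.608 -0.042] w 45.3
```

Emit:
{"fn": "move_arm", "kwargs": {
  "targets": [0, 0, -0.5, 0, 0, 0, -0.5, 0]
}}

```text
clock: 13.8
position: [0.523, 0.1225, 0.0417]
tcp_rot: [0.995, -0.1, 0.002, -0.001]
ft_force: [-2.1, -0.2, 6.3]
gripper_width: 0.0456
```

Emit:
{"fn": "move_arm", "kwargs": {
  "targets": [0, 0, -0.5, 0, 0, 0, -0.5, 0]
}}

```text
clock: 14.05
position: [0.5234, 0.1225, 0.0407]
tcp_rot: [0.995, -0.1, 0.002, -0.001]
ft_force: [-2.0, 0.1, 8.1]
gripper_width: 0.0457
```

Run:
```python
from h import *
s=st(); im=save("wrist","w13"); cv2.imwrite("pics/w13z.png",cv2.resize(im[40:130,260:380,::-1],None,fx=6.5,fy=6.5,interpolation=cv2.INTER_CUBIC))
```

```text
t 14.05 p [523.35 122.5   40.7 ] yawx -0.1999 z [ 4.3e-03  8.0e-04 -1.0e+00] F [-2.    0.1   8.14] M [-0.013  0.318  0.035] w 45.67
```

View pics/w13z.png

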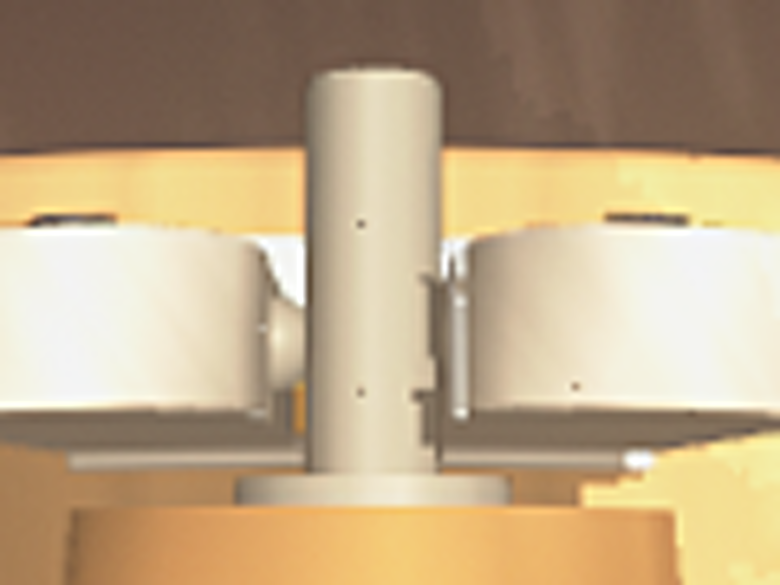

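Emit:
{"fn": "move_arm", "kwargs": {
  "targets": [-0.7, 0, -0.6, 0, 0, 0, -0.4, 0]
}}

```text
clock: 14.35
position: [0.5226, 0.1226, 0.0392]
tcp_rot: [0.995, -0.1, 0.002, -0.001]
ft_force: [-0.3, 0.8, 3.1]
gripper_width: 0.0452
```

Emit:
{"fn": "move_arm", "kwargs": {
  "targets": [0, 0, -0.5, 0, 0, 0, -0.5, 0]
}}

```text
clock: 14.6
position: [0.5215, 0.1224, 0.0361]
tcp_rot: [0.995, -0.1, 0.0, -0.0]
ft_force: [2.1, 2.2, -2.9]
gripper_width: 0.0454
```

Run:
```python
from h import *
s=st()
```

```text
t 14.6 p [521.45 122.43  36.06] yawx -0.1999 z [ 6.e-04  6.e-04 -1.e+00] F [ 2.14  2.17 -2.95] M [ 0.46  -0.179 -0.108] w 45.42
```

Emit:
{"fn": "move_arm", "kwargs": {
  "targets": [0.7, 0, -1, 0, 0, 0, -1, 0, 0, 0, -1, 0, 0, 0, -1, 0, 0, 0, 0, 0]
}}

```text
clock: 15.22
position: [0.5217, 0.122, 0.0324]
tcp_rot: [0.995, -0.1, -0.0, 0.0]
ft_force: [0.5, -0.4, -1.2]
gripper_width: 0.0456
```

Run:
```python
from h import *
s=st();im=save("wrist","w14"); cv2.imwrite("pics/w14z.png",cv2.resize(im[40:130,260:380,::-1],None,fx=6.5,fy=6.5,interpolation=cv2.INTER_CUBIC))
im=save("scene","s14"); cv2.imwrite("pics/s14z.png",cv2.resize(im[140:260,240:400,::-1],None,fx=5,fy=5,interpolation=cv2.INTER_CUBIC))
```

```text
t 15.225 p [521.68 122.    32.35] yawx -0.2001 z [-4.e-04 -3.e-04 -1.e+00] F [ 0.52 -0.37 -1.17] M [ 0.18  -0.052 -0.071] w 45.56
```

View pics/w14z.png

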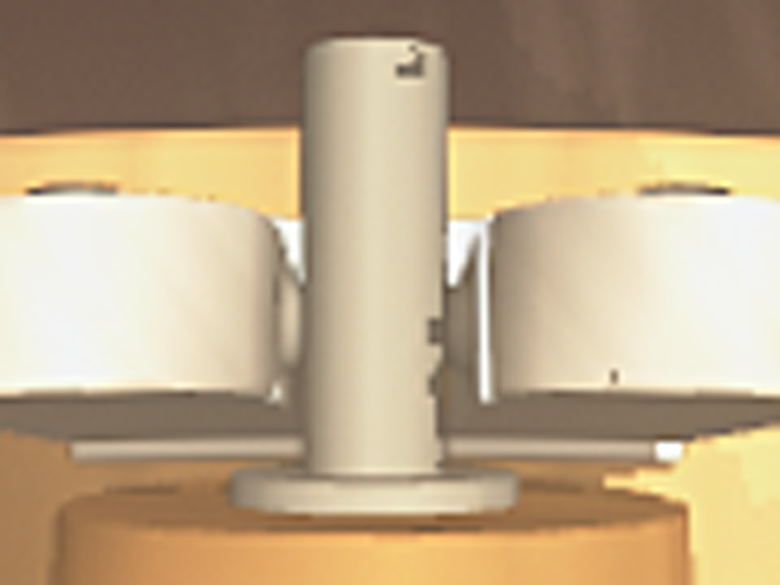

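View pics/s14z.png

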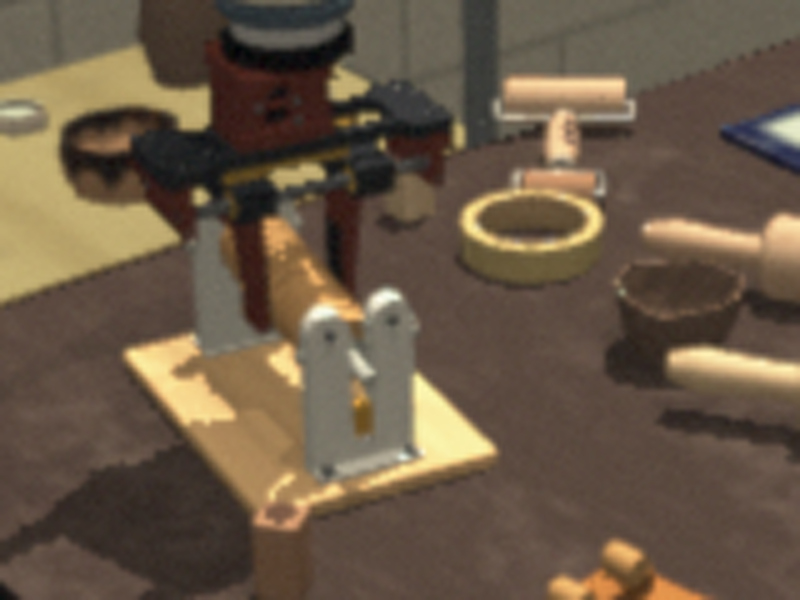

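Run:
```python
from h import *
s=st();q=R.from_quat(s["tcp_rot"])
for h in (0,2,4,6,8,10):
    P=s["position"]+q.apply(np.array([-1,-102.8,-49-h])/1000); p=proj("wrist",P); print(h,p,(p[1]-40)*6.5)
```

```text
t 15.325 p [521.71 121.98  32.41] yawx -0.2001 z [-3.e-04 -3.e-04 -1.e+00] F [-0.32 -0.26 -1.62] M [ 0.186 -0.029 -0.06 ] w 45.58
0 [317.25691938  50.66774224] 69.34032458346634
2 [317.2568084   49.78656924] 63.61270006507617
4 [317.25669244  48.88205272] 57.733342700112146
6 [317.25657123  47.9532687 ] 51.696246534278686
8 [317.25644444  46.99924467] 45.49509032728511
10 [317.25631177  46.01895646] 39.12321701659495
```

Emit:
{"fn": "move_arm", "kwargs": {
  "targets": [0.5, 0, -1, 0, 0, 0, -1, 0, 0, 0, -1, 0]
}}

```text
clock: 15.7
position: [0.5223, 0.1221, 0.0294]
tcp_rot: [0.995, -0.1, -0.0, 0.0]
ft_force: [-0.7, -1.0, 0.1]
gripper_width: 0.0454
```

Emit:
{"fn": "move_arm", "kwargs": {
  "targets": [0, 0, -1, 0, 0, 0, -1, 0, 0, 0, -1, 0]
}}

```text
clock: 16.08
position: [0.5224, 0.1223, 0.0265]
tcp_rot: [0.995, -0.1, 0.0, -0.0]
ft_force: [-0.5, -0.1, -0.1]
gripper_width: 0.0458
```

Run:
```python
from h import *
s=st();im=save("wrist","w15"); cv2.imwrite("pics/w15z.png",cv2.resize(im[40:130,260:380,::-1],None,fx=6.5,fy=6.5,interpolation=cv2.INTER_CUBIC))
```

```text
t 16.075 p [522.35 122.28  26.52] yawx -0.1999 z [ 1.e-04  2.e-04 -1.e+00] F [-0.49 -0.12 -0.12] M [0.25  0.038 0.001] w 45.75
```

View pics/w15z.png

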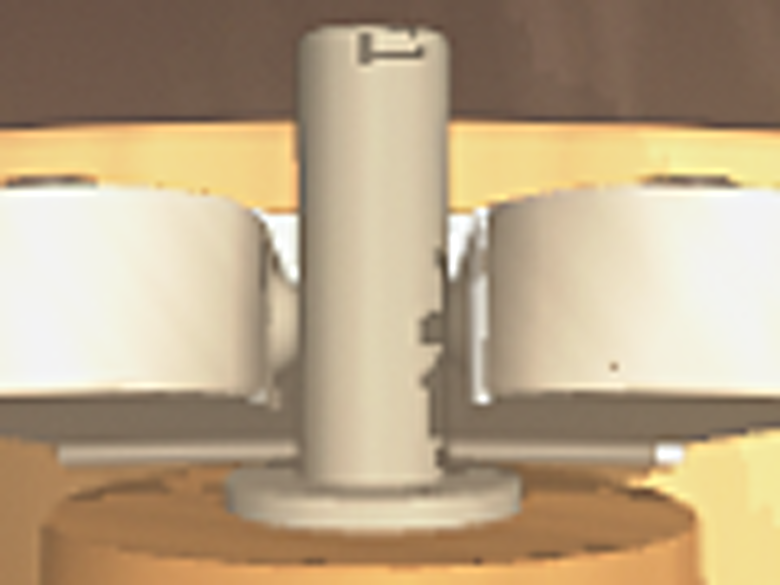

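Emit:
{"fn": "move_arm", "kwargs": {
  "targets": [0, 0, -1, 0, 0, 0, -1, 0, 0, 0, 0, 0]
}}

```text
clock: 16.5
position: [0.5223, 0.1222, 0.0245]
tcp_rot: [0.995, -0.1, -0.0, -0.0]
ft_force: [0.3, 1.2, -0.1]
gripper_width: 0.0455
```

Run:
```python
from h import *
s=st()
im=save("scene","s16"); cv2.imwrite("pics/s16z.png",cv2.resize(im[170:260,280:380,::-1],None,fx=7,fy=6.5,interpolation=cv2.INTER_CUBIC))
```

```text
t 16.5 p [522.3  122.23  24.46] yawx -0.1999 z [-1.e-04  1.e-04 -1.e+00] F [ 0.31  1.21 -0.06] M [0.203 0.029 0.042] w 45.46
```

View pics/s16z.png

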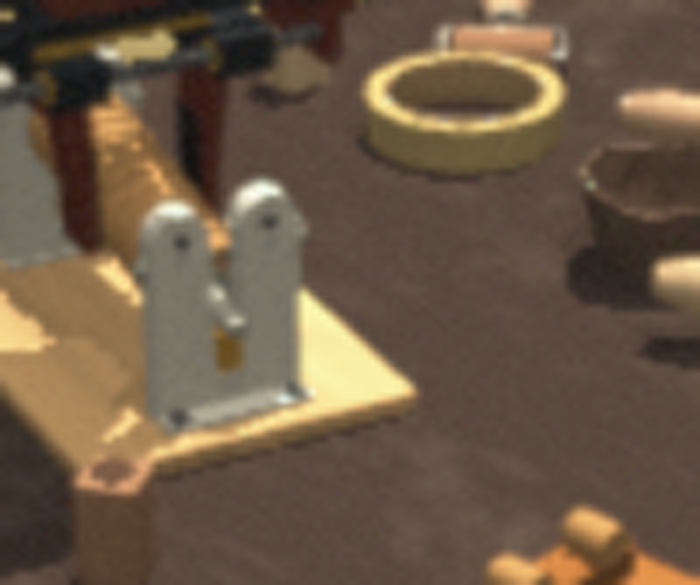

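Emit:
{"fn": "move_arm", "kwargs": {
  "targets": [0, 0, -1, 0, 0, 0, -1, 0]
}}

```text
clock: 16.8
position: [0.5224, 0.1223, 0.0226]
tcp_rot: [0.995, -0.1, 0.0, -0.0]
ft_force: [-0.1, 0.2, 0.3]
gripper_width: 0.0455
```

Emit:
{"fn": "move_arm", "kwargs": {
  "targets": [0, 0, -1, 0, 0, 0, -0.5, 0]
}}

```text
clock: 17.05
position: [0.5225, 0.1221, 0.0213]
tcp_rot: [0.995, -0.1, 0.0, 0.0]
ft_force: [0.2, -0.0, -0.6]
gripper_width: 0.0458
```

Run:
```python
from h import *
s=st();im=save("wrist","w17"); cv2.imwrite("pics/w17z.png",cv2.resize(im[40:130,260:380,::-1],None,fx=6.5,fy=6.5,interpolation=cv2.INTER_CUBIC))
```

```text
t 17.05 p [522.48 122.07  21.26] yawx -0.2 z [ 4.e-04 -2.e-04 -1.e+00] F [ 0.24 -0.01 -0.6 ] M [ 0.073  0.032 -0.024] w 45.76
```

View pics/w17z.png

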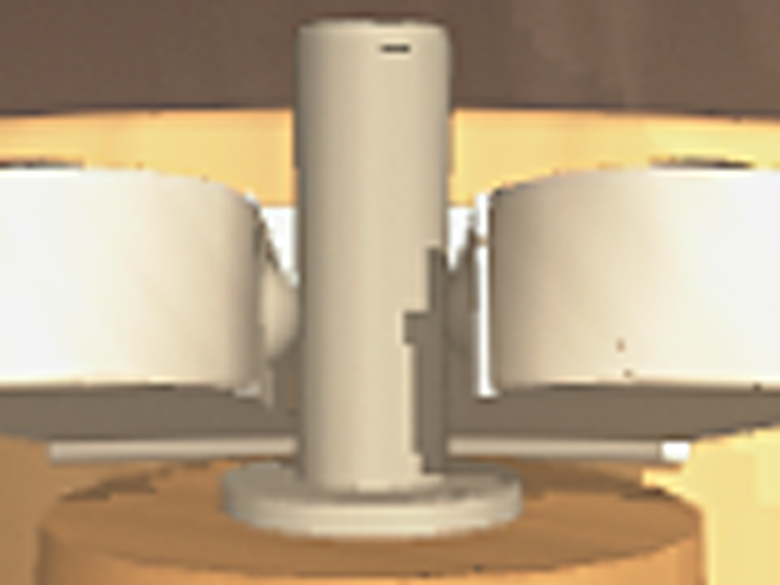

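Emit:
{"fn": "move_arm", "kwargs": {
  "targets": [0, 0, -1, 0, 0, 0, -0.7, 0]
}}

```text
clock: 17.35
position: [0.522, 0.122, 0.0186]
tcp_rot: [0.995, -0.1, -0.0, 0.0]
ft_force: [1.5, 0.5, -0.9]
gripper_width: 0.0457
```

Emit:
{"fn": "move_arm", "kwargs": {
  "targets": [0, 0, -1, 0, 0, 0, -0.7, 0]
}}

```text
clock: 17.6
position: [0.5222, 0.1222, 0.0175]
tcp_rot: [0.995, -0.1, -0.0, -0.0]
ft_force: [-0.2, 1.5, -1.5]
gripper_width: 0.0456
```

Run:
```python
from h import *
s=st();im=save("wrist","w18"); cv2.imwrite("pics/w18z.png",cv2.resize(im[40:130,260:380,::-1],None,fx=6.5,fy=6.5,interpolation=cv2.INTER_CUBIC))
```

```text
t 17.6 p [522.16 122.21  17.51] yawx -0.2 z [-5.e-04  0.e+00 -1.e+00] F [-0.17  1.46 -1.45] M [-0.099  0.164 -0.05 ] w 45.58
```

View pics/w18z.png

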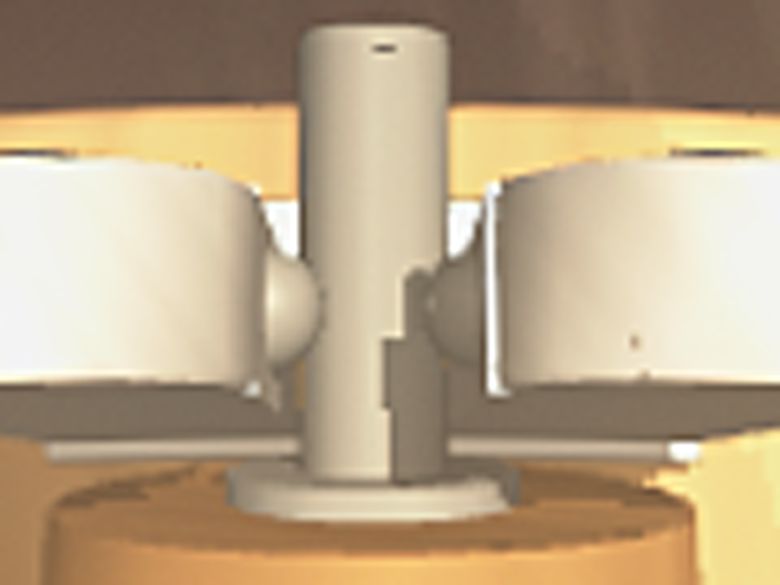

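Emit:
{"fn": "move_arm", "kwargs": {
  "targets": [0, 0, -1, 0, 0, 0, -1, 0, 0, 0, -1, 0]
}}

```text
clock: 18.02
position: [0.5224, 0.1222, 0.0146]
tcp_rot: [0.995, -0.1, 0.0, -0.0]
ft_force: [-0.0, 0.7, -0.7]
gripper_width: 0.0454
```

Emit:
{"fn": "move_arm", "kwargs": {
  "targets": [0, 0, -1, 0, 0, 0, -1, 0]
}}

```text
clock: 18.27
position: [0.5224, 0.1222, 0.0126]
tcp_rot: [0.995, -0.1, 0.0, -0.0]
ft_force: [0.2, 2.5, -0.9]
gripper_width: 0.0452
```

Run:
```python
from h import *
s=st();im=save("wrist","w19"); cv2.imwrite("pics/w19z.png",cv2.resize(im[40:130,260:380,::-1],None,fx=6.5,fy=6.5,interpolation=cv2.INTER_CUBIC))
im=save("scene","s19"); cv2.imwrite("pics/s19z.png",cv2.resize(im[170:260,280:380,::-1],None,fx=7,fy=6.5,interpolation=cv2.INTER_CUBIC))
```

```text
t 18.275 p [522.4  122.19  12.62] yawx -0.2 z [ 1.e-04  0.e+00 -1.e+00] F [ 0.2   2.47 -0.87] M [-0.079  0.074  0.034] w 45.21
```

View pics/w19z.png

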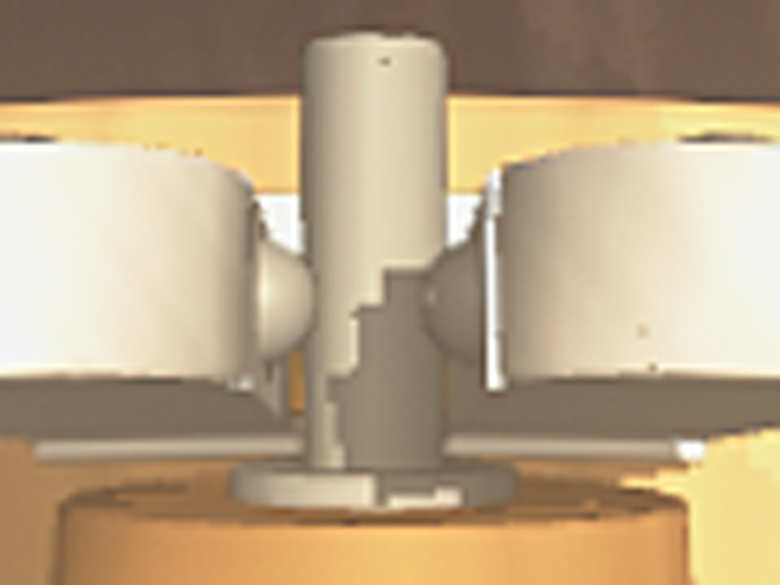

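View pics/s19z.png

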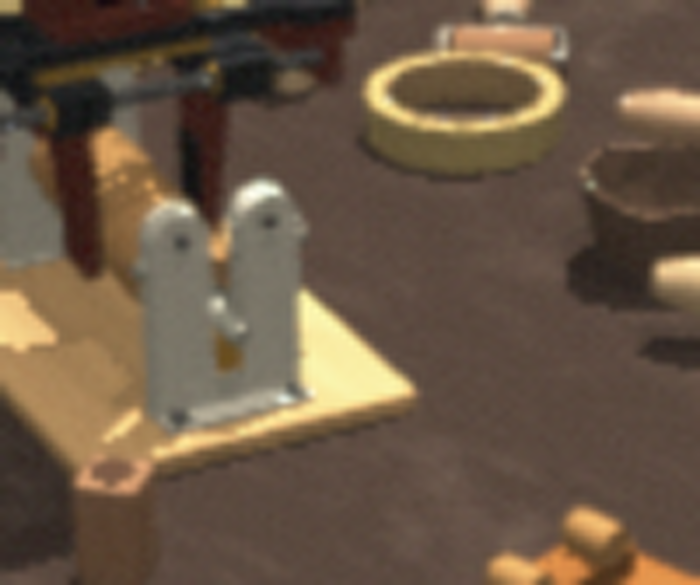

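Emit:
{"fn": "move_arm", "kwargs": {
  "targets": [0, 0, -1, 0, 0, 0, -1, 0, 0, 0, -1, 0, 0, 0, -1, 0, 0, 0, -1, 0]
}}

```text
clock: 19.0
position: [0.5223, 0.1222, 0.0076]
tcp_rot: [0.995, -0.1, -0.0, -0.0]
ft_force: [0.7, 1.5, -1.0]
gripper_width: 0.0454
```

Emit:
{"fn": "move_arm", "kwargs": {
  "targets": [0, 0, -1, 0, 0, 0, -0.5, 0]
}}

```text
clock: 19.25
position: [0.5223, 0.1222, 0.0061]
tcp_rot: [0.995, -0.1, -0.0, -0.0]
ft_force: [0.3, 1.2, -0.3]
gripper_width: 0.0455
```

Emit:
{"fn": "move_arm", "kwargs": {
  "targets": [0, 0, -0.5, 0, 0, 0, -0.5, 0]
}}

```text
clock: 19.5
position: [0.5223, 0.1222, 0.0051]
tcp_rot: [0.995, -0.1, -0.0, -0.0]
ft_force: [-0.4, 1.4, -1.0]
gripper_width: 0.0455
```

Run:
```python
from h import *
s=st();im=save("wrist","w20"); cv2.imwrite("pics/w20z.png",cv2.resize(im[40:130,260:380,::-1],None,fx=6.5,fy=6.5,interpolation=cv2.INTER_CUBIC))
```

```text
t 19.5 p [522.32 122.22   5.15] yawx -0.2 z [-1.e-04  1.e-04 -1.e+00] F [-0.41  1.4  -1.05] M [-0.004  0.051 -0.02 ] w 45.51
```

View pics/w20z.png

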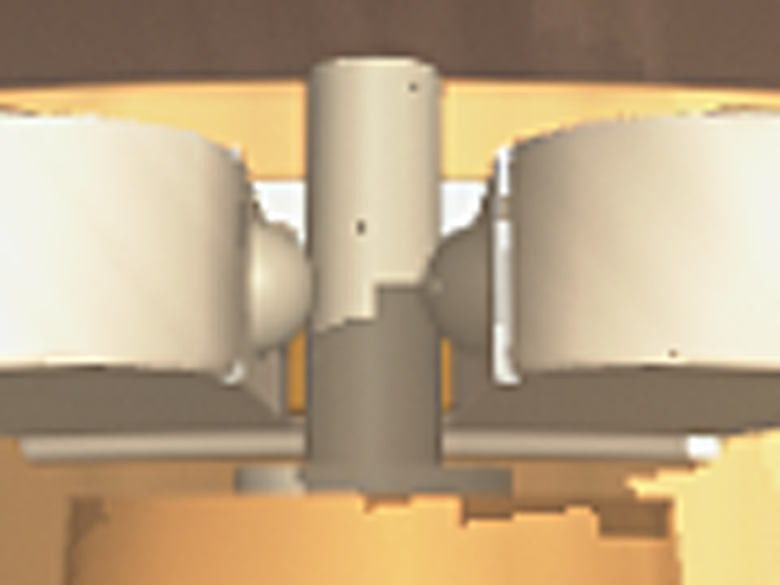

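Emit:
{"fn": "move_arm", "kwargs": {
  "targets": [0, 0, -0.5, 0, 0, 0, -0.5, 0]
}}

```text
clock: 19.8
position: [0.5224, 0.1223, 0.0049]
tcp_rot: [0.995, -0.1, 0.0, -0.0]
ft_force: [-2.7, 1.7, 5.4]
gripper_width: 0.0456
```

Emit:
{"fn": "move_arm", "kwargs": {
  "targets": [0, 0, -0.5, 0, 0, 0, -0.3, 0]
}}

```text
clock: 20.05
position: [0.5225, 0.1222, 0.0048]
tcp_rot: [0.995, -0.1, 0.0, -0.0]
ft_force: [-5.0, 1.5, 7.5]
gripper_width: 0.0456
```

Emit:
{"fn": "move_arm", "kwargs": {
  "targets": [0, 0, -0.4, 0, 0, 0, 0, 0]
}}

```text
clock: 20.3
position: [0.5225, 0.1222, 0.0048]
tcp_rot: [0.995, -0.1, 0.0, -0.0]
ft_force: [-4.8, 0.9, 9.8]
gripper_width: 0.0453
```

Emit:
{"fn": "move_arm", "kwargs": {
  "targets": [0, 0, -0.4, 0, 0, 0, 0, 0]
}}

```text
clock: 20.55
position: [0.5225, 0.1222, 0.0048]
tcp_rot: [0.995, -0.1, 0.001, -0.0]
ft_force: [-5.9, 1.0, 10.8]
gripper_width: 0.0457
```

Run:
```python
from h import *
s=st();im=save("wrist","w21"); cv2.imwrite("pics/w21z.png",cv2.resize(im[40:130,260:380,::-1],None,fx=6.5,fy=6.5,interpolation=cv2.INTER_CUBIC))
im=save("scene","s21"); cv2.imwrite("pics/s21z.png",cv2.resize(im[150:240,260:360,::-1],None,fx=7,fy=6.5,interpolation=cv2.INTER_CUBIC)); st()
```

```text
t 20.55 p [522.54 122.24   4.76] yawx -0.2 z [ 1.e-03  2.e-04 -1.e+00] F [-5.88  0.99 10.78] M [-0.144  1.183 -0.035] w 45.67
t 20.65 p [522.53 122.26   4.75] yawx -0.1999 z [ 1.e-03  2.e-04 -1.e+00] F [-5.76  1.   10.55] M [-0.211  1.181 -0.063] w 45.29
```

View pics/w21z.png

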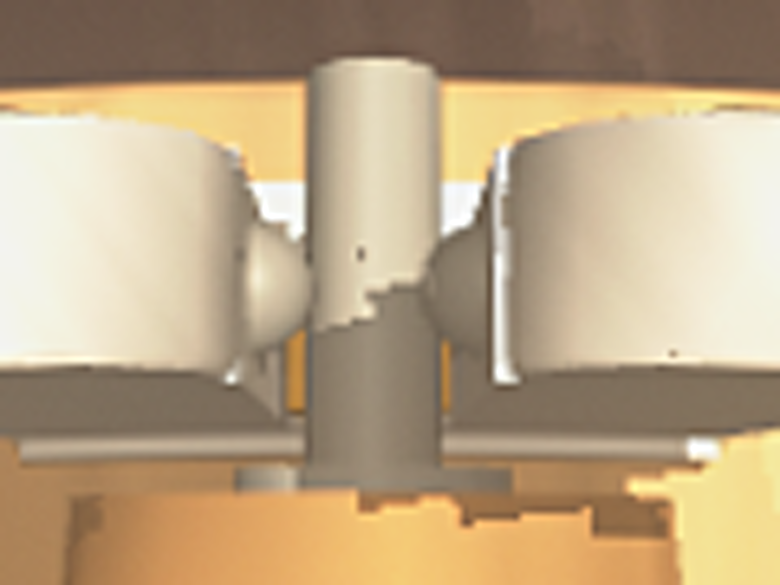

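View pics/s21z.png

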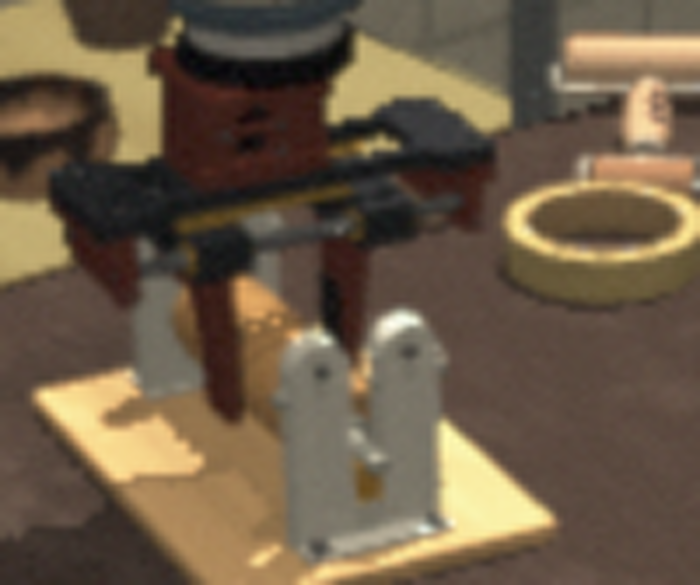

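Run:
```python
from h import *
for n in ("w9","w12","w19","w21"):
    im=cv2.imread(f"pics/{n}.png").astype(float); g=im.sum(2)
    out=[]
    for v in (53,56,60,64,66):
        r=g[v]; row=np.interp(np.arange(300,336,.05),np.arange(640),r)
        d=np.gradient(row); x=np.arange(300,336,.05)
        L=x[(x<312)][np.argmax(np.abs(d[x<312]))] ; 
        # half-level crossing
        bgL=np.median(r[296:303]); bgR=np.median(r[332:338]); pk=np.max(r[308:326])
        def cross(xs,bg,inner):
            th=(bg+inner)/2; vals=np.interp(xs,np.arange(640),r); i=np.argmax((vals>th)); return xs[i]
        l=cross(np.arange(302,314,.02),bgL,r[308:310].mean()); rr=cross(np.arange(334,322,-.02),bgR,r[324:327].mean())
        out.append((v,round(l,1),round(rr,1),round(rr-l,2)))
    print(n,out)
```

```text
w9 [(53, np.float64(307.6), np.float64(326.9), np.float64(19.28)), (56, np.float64(307.5), np.float64(327.2), np.float64(19.7)), (60, np.float64(307.5), np.float64(327.1), np.float64(19.62)), (64, np.float64(307.4), np.float64(327.1), np.float64(19.7)), (66, np.float64(307.5), np.float64(327.1), np.float64(19.64))]
w12 [(53, np.float64(307.6), np.float64(326.9), np.float64(19.3)), (56, np.float64(307.4), np.float64(327.1), np.float64(19.72)), (60, np.float64(307.5), np.float64(327.1), np.float64(19.64)), (64, np.float64(302.5), np.float64(327.0), np.float64(24.44)), (66, np.float64(302.0), np.float64(334.0), np.float64(32.0))]
w19 [(53, np.float64(307.0), np.float64(327.8), np.float64(20.8)), (56, np.float64(302.0), np.float64(334.0), np.float64(32.0)), (60, np.float64(302.0), np.float64(334.0), np.float64(32.0)), (64, np.float64(302.0), np.float64(334.0), np.float64(32.0)), (66, np.float64(302.0), np.float64(334.0), np.float64(32.0))]
w21 [(53, np.float64(302.0), np.float64(334.0), np.float64(32.0)), (56, np.float64(302.0), np.float64(334.0), np.float64(32.0)), (60, np.float64(302.0), np.float64(334.0), np.float64(32.0)), (64, np.float64(302.0), np.float64(334.0), np.float64(32.0)), (66, np.float64(302.0), np.float64(333.9), np.float64(31.88))]
```

Emit:
{"fn": "move_arm", "kwargs": {
  "targets": [-0.8, 0, -0.5, 0, 0, 0, 0, 0]
}}

```text
clock: 20.9
position: [0.5226, 0.1223, 0.0047]
tcp_rot: [0.995, -0.1, 0.002, -0.0]
ft_force: [-4.4, 0.4, 11.1]
gripper_width: 0.0456
```

Run:
```python
from h import *
s=st()
```

```text
t 20.9 p [522.57 122.27   4.7 ] yawx -0.2 z [ 3.1e-03  4.0e-04 -1.0e+00] F [-4.38  0.4  11.14] M [-0.183  0.78  -0.034] w 45.55
```

Emit:
{"fn": "move_arm", "kwargs": {
  "targets": [-0.3, 0, -0.7, 0, 0, 0, 0, 0]
}}

```text
clock: 21.15
position: [0.5226, 0.1223, 0.0047]
tcp_rot: [0.995, -0.1, 0.002, -0.0]
ft_force: [-4.2, 1.1, 13.8]
gripper_width: 0.0453
```

Emit:
{"fn": "move_arm", "kwargs": {
  "targets": [0, 0, -0.6, 0, 0, 0, 0, 0]
}}

```text
clock: 21.4
position: [0.5227, 0.1223, 0.0046]
tcp_rot: [0.995, -0.1, 0.002, -0.0]
ft_force: [-6.2, 0.3, 15.7]
gripper_width: 0.0454
```

Run:
```python
from h import *
s=st()
```

```text
t 21.4 p [522.67 122.28   4.65] yawx -0.2 z [ 4.2e-03  5.0e-04 -1.0e+00] F [-6.23  0.27 15.66] M [-0.284  1.113 -0.01 ] w 45.4
```

Emit:
{"fn": "move_arm", "kwargs": {
  "targets": [0, 0, 0.3, 0, 0, 0, 0, 0, 0, 0, 0, 0, 0, 0, 0, 0, 0, 0, 0, 0]
}}

```text
clock: 22.02
position: [0.5227, 0.1223, 0.0047]
tcp_rot: [0.995, -0.1, 0.002, -0.0]
ft_force: [-5.7, -0.3, 15.0]
gripper_width: 0.0452
```

Run:
```python
from h import *
s=st();im=save("wrist","w22"); cv2.imwrite("pics/w22z.png",cv2.resize(im[40:130,260:380,::-1],None,fx=6.5,fy=6.5,interpolation=cv2.INTER_CUBIC)); st(); save("scene","s22"); st()
```

```text
t 22.025 p [522.65 122.31   4.66] yawx -0.2 z [ 4.1e-03  5.0e-04 -1.0e+00] F [-5.68 -0.29 15.04] M [-0.217  1.013  0.052] w 45.16
t 22.075 p [522.66 122.29   4.67] yawx -0.2 z [ 4.1e-03  5.0e-04 -1.0e+00] F [-5.37  0.06 15.09] M [-0.244  0.983  0.054] w 45.48
t 22.125 p [522.66 122.32   4.69] yawx -0.1999 z [ 4.1e-03  5.0e-04 -1.0e+00] F [-6.08  0.44 15.63] M [-0.249  1.038  0.067] w 45.18
```

View pics/w22z.png

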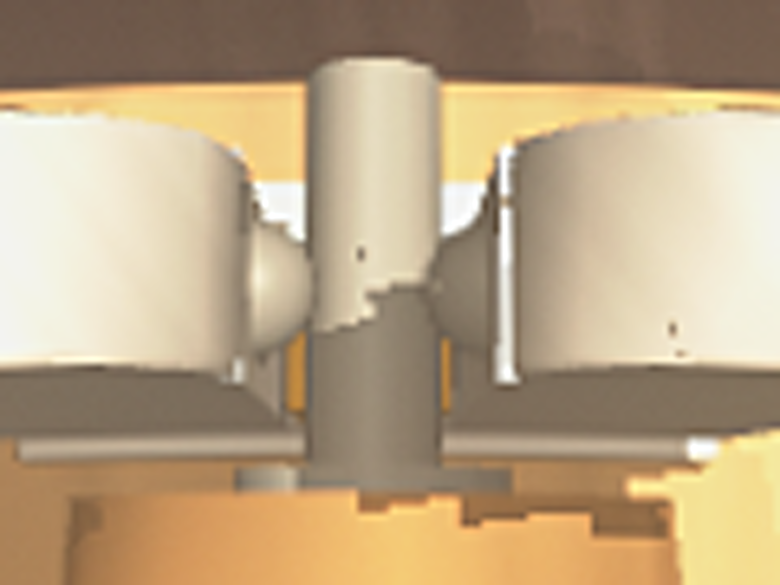

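Emit:
{"fn": "move_arm", "kwargs": {
  "targets": [0, 0, 0.8, 0, 0, 0, 0.7, 0, 0, 0, 0, 0]
}}

```text
clock: 22.5
position: [0.5226, 0.1223, 0.0048]
tcp_rot: [0.995, -0.1, 0.002, -0.0]
ft_force: [-1.1, 0.9, 7.4]
gripper_width: 0.0453
```

Emit:
{"fn": "move_arm", "kwargs": {
  "targets": [0.5, 0, 0.7, 0, 0, 0, 0, 0]
}}

```text
clock: 22.75
position: [0.5225, 0.1223, 0.0048]
tcp_rot: [0.995, -0.1, 0.001, -0.0]
ft_force: [-1.7, 0.9, 6.5]
gripper_width: 0.0453
```

Run:
```python
from h import *
s=st()
```

```text
t 22.75 p [522.49 122.26   4.81] yawx -0.1999 z [ 2.1e-03  3.0e-04 -1.0e+00] F [-1.67  0.94  6.49] M [-0.083  0.4    0.014] w 45.3
```

Emit:
{"fn": "move_arm", "kwargs": {
  "targets": [0, 0, 0.8, 0, 0, 0, 0, 0]
}}

```text
clock: 23.0
position: [0.5224, 0.1223, 0.0048]
tcp_rot: [0.995, -0.1, 0.001, -0.0]
ft_force: [-0.1, 1.5, 4.6]
gripper_width: 0.0455
```

Emit:
{"fn": "move_arm", "kwargs": {
  "targets": [0, 0, 0.4, 0, 0, 0, 0, 0]
}}

```text
clock: 23.25
position: [0.5224, 0.1222, 0.0048]
tcp_rot: [0.995, -0.1, 0.001, -0.0]
ft_force: [2.3, 2.6, 4.1]
gripper_width: 0.0455
```

Run:
```python
from h import *
s=st()
```

```text
t 23.25 p [522.36 122.24   4.83] yawx -0.2 z [ 1.5e-03  2.0e-04 -1.0e+00] F [2.34 2.58 4.05] M [ 0.016 -0.255 -0.007] w 45.51
```

Emit:
{"fn": "move_arm", "kwargs": {
  "targets": [-0.5, 0, 0.5, 0, 0, 0, 0, 0]
}}

```text
clock: 23.5
position: [0.5214, 0.1221, 0.0049]
tcp_rot: [0.995, -0.1, 0.0, 0.0]
ft_force: [3.7, 1.0, 1.9]
gripper_width: 0.0454
```

Run:
```python
from h import *
s=st()
```

```text
t 23.5 p [521.38 122.07   4.86] yawx -0.2001 z [ 3.e-04 -1.e-04 -1.e+00] F [3.68 0.97 1.91] M [-0.02  -0.423  0.04 ] w 45.37
```

Emit:
{"fn": "move_arm", "kwargs": {
  "targets": [0.6, 0, 0.2, 0, 0, 0, 0, 0]
}}

```text
clock: 23.75
position: [0.5214, 0.1221, 0.0049]
tcp_rot: [0.995, -0.1, -0.001, 0.0]
ft_force: [0.2, 0.6, 2.5]
gripper_width: 0.0452
```

Emit:
{"fn": "move_arm", "kwargs": {
  "targets": [0, 0, 0, 0, 0, 0, 0, 0, 0, 0, 0, 0],
  "claw": 64
}}

```text
clock: 24.12
position: [0.5215, 0.122, 0.0047]
tcp_rot: [0.995, -0.1, -0.0, 0.0]
ft_force: [0.2, -0.8, 0.6]
gripper_width: 0.0639
```

Run:
```python
from h import *
s=st();im=save("wrist","w23"); cv2.imwrite("pics/w23z.png",cv2.resize(im[40:130,260:380,::-1],None,fx=6.5,fy=6.5,interpolation=cv2.INTER_CUBIC))
```

```text
t 24.125 p [521.45 122.     4.71] yawx -0.2002 z [-1.e-03 -3.e-04 -1.e+00] F [ 0.16 -0.78  0.6 ] M [-0.062  0.052  0.03 ] w 63.93
```

View pics/w23.png

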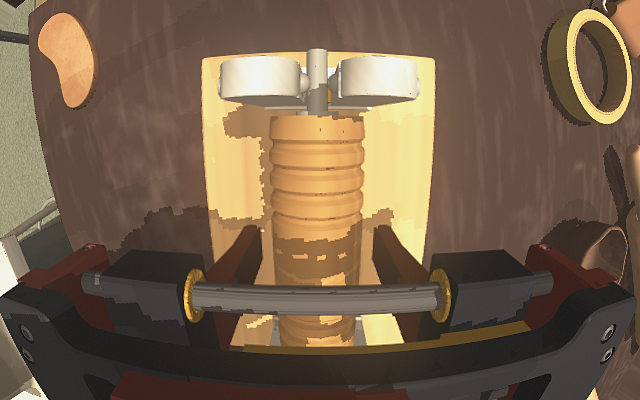

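Released without a jump. Raise straight up and check the result.

Emit:
{"fn": "move_arm", "kwargs": {
  "targets": [0, 0, 5, 0, 0, 0, 20, 0, 0, 0, 40, 0, 0, 0, 50, 0, 0, 0, 50, 0],
  "claw": 80
}}

```text
clock: 24.8
position: [0.5218, 0.1222, 0.1735]
tcp_rot: [0.995, -0.1, 0.001, -0.0]
ft_force: [0.5, 0.8, 0.1]
gripper_width: 0.08
```

Emit:
{"fn": "move_arm", "kwargs": {
  "targets": [0, 0, 50, 0, 0, 0, 50, 0, 0, 0, 0, 0, 0, 0, 0, 0]
}}

```text
clock: 25.3
position: [0.5218, 0.1222, 0.2706]
tcp_rot: [0.995, -0.1, 0.0, -0.0]
ft_force: [-1.0, 1.0, -0.6]
gripper_width: 0.0802
```

Run:
```python
from h import *
s=st();c=cam("wrist");im=save("wrist","w24"); cv2.imwrite("pics/w24z.png",cv2.resize(im[80:260,240:400,::-1],None,fx=4.5,fy=3.3*1,interpolation=cv2.INTER_CUBIC))
marks(["axle_end_a","roller_centre"],["wrist","scene"])
im=save("scene","s24"); cv2.imwrite("pics/s24z.png",cv2.resize(im[150:250,250:370,::-1],None,fx=6,fy=6,interpolation=cv2.INTER_CUBIC)); st()
import pickle; pickle.dump((c,s),open("c24.pkl","wb"))
```

```text
t 25.3 p [521.8  122.16 270.61] yawx -0.2 z [ 8.e-04  1.e-04 -1.e+00] F [-1.03  1.04 -0.65] M [-0.044  0.096  0.023] w 80.25
axle_end_a wrist [([541.2, 220.5, 53.8], 0.72), ([505.2, 28.5, 54.3], 0.7)]
axle_end_a scene [([502.6, 33.4, 57.5], 0.46)]
roller_centre wrist [([522.4, 124.6, 52.0], 0.93)]
roller_centre scene [([522.8, 124.9, 51.6], 0.7)]
t 25.6 p [521.47 122.11 269.  ] yawx -0.2 z [-2.e-03 -3.e-04 -1.e+00] F [ 1.06  0.4  -0.03] M [-0.033  0.112 -0.015] w 80.04
```

View pics/w24z.png

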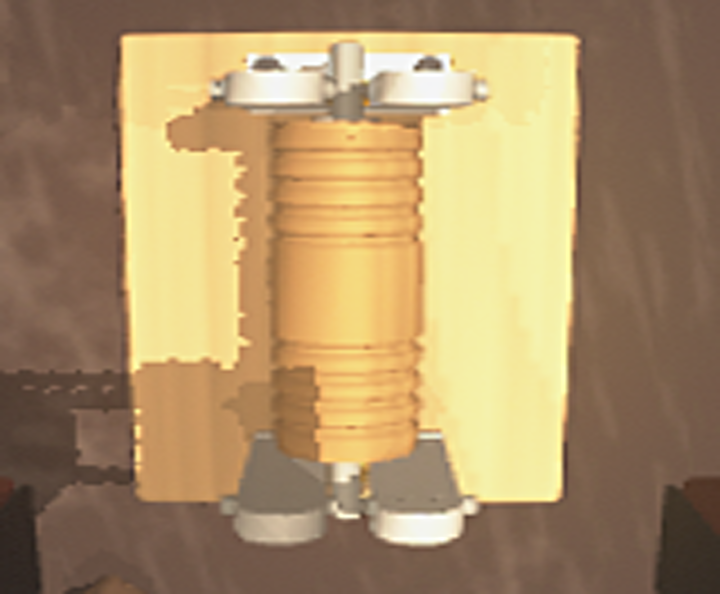

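View pics/s24z.png

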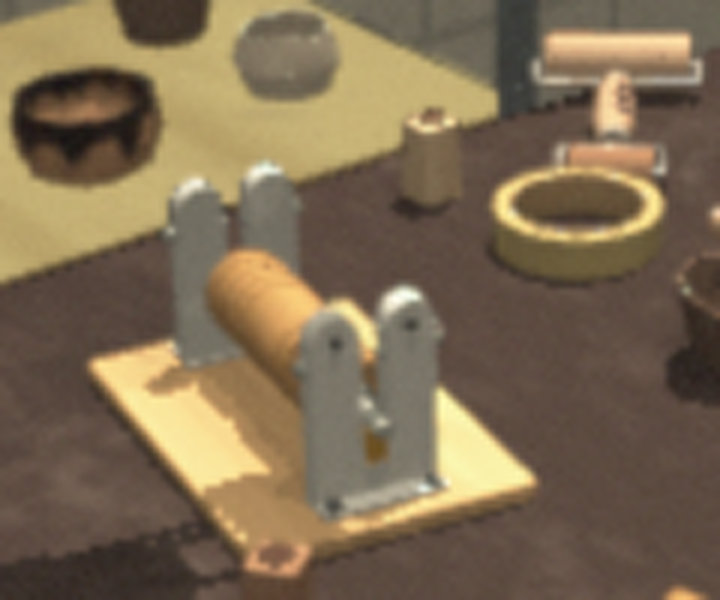

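```bash
python3 -c "
from plant import robot
print(robot.finish_job())"
```

```text
the job is handed in; nothing more can be done
None
```

The roller is back in the frame: both axle ends are past the catches and resting on the seats. I handed the job in at about 25.6 s with the gripper open and well clear.

**Bedding push:** I felt the seats with the axle centre about 53 mm above the table. I pushed down and held for about 0.6 s, with readings of 15.0 to 15.7 N at the tool. Adding the roller's own weight, the seats carried about 20 N. The highest tool reading was 15.7 N, though I only read the force at the end of each move. I eased the push to about 2 N before opening, and nothing jumped.

**Last checks:**
- **Level:** the networks put the two axle ends at 53.8 and 54.3 mm in the wrist view, and the roller centre within about 2 mm of the frame's axis.
- **Other camera:** the scene view put the near end at 57.5 mm, but with low confidence. It found no far end. Its roller centre of 51.6 mm agreed with the wrist view.
- **Table:** the other things stood undisturbed where the last pictures showed them. I did not measure each one.

**What did not go to plan:**
- **First grasp:** the fingers ended about 30 mm short of the stated tool tip, so the first grip closed high on the roller and pressed it into its rest with about 5 N. I opened, went lower and gripped it properly at 45 mm.
- **Catches:** the two ends did not go through together. The near end passed first and the roller tilted by about 8 degrees, then the far end followed and it came level on the seats.

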